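# Put the cordless cleaning kit on charge

### The arm

A 7-joint arm with a two-finger parallel gripper is mounted at the origin on the work surface. World frame = base frame: x ahead of the robot, y to its left, z up, the work surface at z = 0. Lengths are in mm, angles in rad, forces in N, time in s.
With the tool pointing down it reaches from about 425 to 975 mm from the base axis. Payload 16.7 kg.
Tool frame: the origin (TCP) lies midway between the tips of the shut fingers; the grasp point (between the pads) lies 19 mm behind it; y points along the fingers, z is the direction in which the jaws open and shut, and the axes are right-handed (so a half turn about y gives the same grasp; the last joint's range is limited). The gripper opens to 85 mm and grips with 20 to 120 N. Pads are 22 mm wide; open, the fingers measure 114 mm over their backs; the gripper's body (76 mm by 85 mm) begins 54 mm behind the grasp point. The pads swing forward as they close: fully open they stand 13 mm farther back than shut.
Start: joints at [0.954, 0.426, 0.074, 1.606, -0.034, 1.111, -0.067], TCP at [304.338, -602.457, 231.302] pointing down, gripper open.
Joint ranges: [-2.85, 2.85], [-0.5, 2.14], [-1.23, 1.37], [0.21, 2.46], [-1.02, 4.16], [0.16, 2.05], [-2.73, 2.73]. Speed limits (rad/s): [1.89, 1.89, 2.39, 2.39, 3.01, 3.01, 3.01].

### API

Orientations are given as [roll, pitch, yaw] about the fixed x, y, z axes, in that order (R = Rz(yaw) Ry(pitch) Rx(roll)).
In Python, from workcell import bot gives the robot as it stands.
- The arm moves only by the tool move_arm, never from a script. Its argument "motion" is a list of rows, each an object with "delta_pos": the shift along the tool's x, y, z in m, a list of three; "spin": the turn about the tool's y in degrees. In form: [{"delta_pos": [x, y, z], "spin": spin}, ...]. A call has 1 to 5 rows; each row is the pose to reach, as a shift and turn from the pose commanded when the call began, along the tool's axes at that moment; what a row does not reach only later rows make up. A row lasts 1/8 s, in which the tool goes at most 62.5 mm and 10.7 degrees, less where a joint would pass 70% of its speed; a pose out of reach is approached as far as the arm can. A call with a gripper value outside its range is refused whole. "gripper" is the finger opening in m, from 0 to 0.0854, set as the call begins (left out, the last holds). The fingers move at their own pace and stop on an object; "newtons" is the grip in N (left out, the last holds). Time passes only in rows, so rows that repeat a pose let the fingers close. It gives the time, the measured TCP pose, the force and the opening at its end, in the units of the state.
- bot.get_obs(): the state, without advancing time (a new reading comes with each control period).
- bot.get_image(name): name is "scene" or "top" or "wrist"; returns the picture (384x512x3 uint8, red, green, blue); there is no depth.
- bot.calibration(name): a dict with "vfov" (degrees; the focal length in pixels is half the picture's height over the tangent of half this angle, whatever the lens; pixels are square), "cx", "cy" (the principal point, pixels), "cam_to_world" (4x4, takes a point from camera to world coordinates); the wrist camera has in their place "tool_from_camera" (4x4, takes a point from camera to tool coordinates, whose origin is the TCP and whose axes are the tool frame's). Camera axes: x right, y down, z forward; pixel columns grow to the right and rows downward; lengths in mm; the calibration is good to about 2 mm. A picture is of the moment at which its call begins: read the wrist's pose just before it. calibration takes no time and is no camera call.
- bot.job_done(): hands the job in, once; it reports no verdict.
The state is a dict: "time_s": time; "joint_pos": joint angles; "dq": joint speeds; "joint_efforts": joint torques, N m; "tcp_pos": TCP position; "tool_rot": TCP orientation; "ft_force": force on the tool from outside, world axes, zero at the start; "ft_torque": the same for the moment, N m; "opening": finger opening in mm.
Only numpy, scipy, OpenCV 4.12 (cv2) and the standard library are available. Lean on these libraries where they do the work, as an engineer would, in place of code of your own. Each camera call takes 0.05 s, during which the arm holds its last target. There are 200 camera calls.

### The job

Put the cordless cleaning kit back on charge: first pull the red power lever over to off, then slide every battery pack lying on the counter, contacts first, fully home into a charging bay of its own so that the yellow catch snaps back behind it, and only when all of them are locked in, push the lever back over to on. The blue scrub brush goes back on its raised birch rest, bristles down, lying across both posts; leave everything else where it stands.

Things in the scene. Friction and masses are not known exactly. Their poses are not given: they have to be found in the camera images.
- pack0_mid (a point): battery pack, may be absent: black block 80 x 50 x 26 mm with an orange grip fin on top (40 x 16 x 30 mm; total height 56 mm). Point over the block's middle, 28 mm above its underside. x = towards its leading end (copper contacts on top), z up. Fin on the tail half: x -35 to +5 mm, centred at x = -15 mm, from 2 mm below to 28 mm above this point. 0.18 to 0.33 kg.
- pack1_mid (a point): battery pack, may be absent: black block 80 x 50 x 26 mm with an orange grip fin on top (40 x 16 x 30 mm; total height 56 mm). Point over the block's middle, 28 mm above its underside. x = towards its leading end (copper contacts on top), z up. Fin on the tail half: x -35 to +5 mm, centred at x = -15 mm, from 2 mm below to 28 mm above this point. 0.18 to 0.33 kg.
- pack2_mid (a point): battery pack, may be absent: black block 80 x 50 x 26 mm with an orange grip fin on top (40 x 16 x 30 mm; total height 56 mm). Point over the block's middle, 28 mm above its underside. x = towards its leading end (copper contacts on top), z up. Fin on the tail half: x -35 to +5 mm, centred at x = -15 mm, from 2 mm below to 28 mm above this point. 0.18 to 0.33 kg.
- pack3_mid (a point): battery pack, may be absent: black block 80 x 50 x 26 mm with an orange grip fin on top (40 x 16 x 30 mm; total height 56 mm). Point over the block's middle, 28 mm above its underside. x = towards its leading end (copper contacts on top), z up. Fin on the tail half: x -35 to +5 mm, centred at x = -15 mm, from 2 mm below to 28 mm above this point. 0.18 to 0.33 kg.
- bay0 (a point): charging bay, one of four side by side 70 mm apart: where a pack's point lies when fully home. x = the way a pack slides in, z up. Lane floor 28 mm below this point, level from x = -175 mm on; rails 54 mm apart, 20 mm high from x = -85 mm; flared mouth from x = -110 mm (64 mm wide); end stop lets a pack go 2 mm past home.
- bay1 (a point): charging bay, one of four side by side 70 mm apart: where a pack's point lies when fully home. x = the way a pack slides in, z up. Lane floor 28 mm below this point, level from x = -175 mm on; rails 54 mm apart, 20 mm high from x = -85 mm; flared mouth from x = -110 mm (64 mm wide); end stop lets a pack go 2 mm past home.
- bay2 (a point): charging bay, one of four side by side 70 mm apart: where a pack's point lies when fully home. x = the way a pack slides in, z up. Lane floor 28 mm below this point, level from x = -175 mm on; rails 54 mm apart, 20 mm high from x = -85 mm; flared mouth from x = -110 mm (64 mm wide); end stop lets a pack go 2 mm past home.
- bay3 (a point): charging bay, one of four side by side 70 mm apart: where a pack's point lies when fully home. x = the way a pack slides in, z up. Lane floor 28 mm below this point, level from x = -175 mm on; rails 54 mm apart, 20 mm high from x = -85 mm; flared mouth from x = -110 mm (64 mm wide); end stop lets a pack go 2 mm past home.
- catch0 (a joint): yellow spring catch in the -y rail of bay0, m: 0 = sprung in, standing 8 mm into the lane; grows to about 8 mm as it is pushed aside while a pack passes. Ramp towards the mouth (x -68 to -50 mm of the bay point), square locking face at x = -44 mm, so a pack whose point is past x = -4 mm is locked. 1.3 N at rest, 3.1 N pushed aside; a pack takes up to 20 N to push past it.
- catch1 (a joint): yellow spring catch in the -y rail of bay1, m: 0 = sprung in, standing 8 mm into the lane; grows to about 8 mm as it is pushed aside while a pack passes. Ramp towards the mouth (x -68 to -50 mm of the bay point), square locking face at x = -44 mm, so a pack whose point is past x = -4 mm is locked. 1.3 N at rest, 3.1 N pushed aside; a pack takes up to 20 N to push past it.
- catch2 (a joint): yellow spring catch in the -y rail of bay2, m: 0 = sprung in, standing 8 mm into the lane; grows to about 8 mm as it is pushed aside while a pack passes. Ramp towards the mouth (x -68 to -50 mm of the bay point), square locking face at x = -44 mm, so a pack whose point is past x = -4 mm is locked. 1.3 N at rest, 3.1 N pushed aside; a pack takes up to 20 N to push past it.
- catch3 (a joint): yellow spring catch in the -y rail of bay3, m: 0 = sprung in, standing 8 mm into the lane; grows to about 8 mm as it is pushed aside while a pack passes. Ramp towards the mouth (x -68 to -50 mm of the bay point), square locking face at x = -44 mm, so a pack whose point is past x = -4 mm is locked. 1.3 N at rest, 3.1 N pushed aside; a pack takes up to 20 N to push past it.
- power (a joint): red-knobbed power lever beside the station on its +y side, rad: 0 = off (leaning towards the mouth side, -x of the station), 1.0 = on (leaning to +x, as it starts). Stays where it is left; light friction, 1 to 2 N at the knob.
- power_tip (a point): centre of the lever's red ball knob (26 mm across), 60 mm from the lever's pivot on a 10 mm steel stem; moves with the lever.
- power_pivot (a point): the lever's pivot, 22 mm above the table; x axis as the station's. Lever swings in the x-z plane from 0.5 rad towards -x to 0.5 rad towards +x. Base block 70 x 50 x 25 mm.
- brush_mid (a point): blue hand scrub brush: blue back 180 (y) x 36 (x) x 20 mm on top of a white bristle block 120 x 30 x 20 mm (rigid); total height 40 mm. Point at its centre, half-way up, where the underside of the blue back is. y axis = its length. Starts standing on its bristles. 0.18 kg.
- rest_seat (a point): raised birch brush rest: two posts 14 mm thick (y), 54 mm wide (x), at y = +-75 mm, tops 80 mm above the table, each with two 10 mm lugs leaving a seat 44 mm wide in x. Point mid-way between the posts at the height of their tops: where the brush's point lies when the ends of its blue back rest on both posts, bristles hanging between them (136 mm free).
- sprayer_mid (a point): yellow spray bottle, 72 mm across, 210 mm tall, bystander, point on its axis 80 mm up
- cup_mid (a point): white ceramic cup, 76 mm across, 85 mm high, bystander, point 40 mm up
- steel_box_mid (a point): steel box with sliding lid, 70 x 110 x 51 mm, bystander, point 22 mm up
- jar_mid (a point): glass jar, 68 mm across, 100 mm tall, bystander, point 50 mm up
- soap_mid (a point): green soap bottle, 64 mm across, 170 mm tall, bystander, point 80 mm up
- scour_block_mid (a point): green scouring block, 60 x 100 x 30 mm, bystander, point 15 mm up
- station: charging station, grey plate 8 mm thick with four lanes; origin on the table, in line with the bay points and mid-way between bay1 and bay2, x = sliding-in direction. A white hood covers all lanes from x = +10 mm on, underside 38 mm and top 62 mm above the table: packs go in by sliding, not from above. Its place and yaw (within 0.17 rad) vary; it is fixed.

How it is judged:
By the outcome, as a careful person would: the job done as asked, in the order asked, and still so for the second after the job is handed in, with the robot touching nothing.
Of pack0, pack1, pack2, pack3 only 3 to 4 are there at a start; the rules pass over those that are not, and their reading is None.
At some moment in a run one of pack0, pack1, pack2, pack3 may be knocked a few centimetres aside while the robot is not near it.
Once in a run the grip may slacken for a moment while it holds something.
It also fails if it takes over 208 s, if anything falls off the work surface, if the arm or the gripper's body presses on something with over 40 N, if the wrist force passes 120 N, or if a joint passes its speed limit or range.

## Working session

There is one attempt and no reset: what is moved stays moved. The work goes in short steps, Python scripts to look and compute and a tool call to move; the robot and the scene stay as the last step left them, time stands still between calls to the robot, and variables do not carry over. Pictures are saved under pics/ and viewed, about 12 in all and at most 16, crops included, and the job is handed in when it is done.

Besides the shell and the picture viewer there is one more tool, called after "Request:" as name(argument=value, ...) on one line, values as JSON. move_arm: Moves the arm, as the interface text tells. Its arguments: {"type":"object","properties":{"motion":{"type":"array","items":{"type":"object","properties":{"delta_pos":{"type":"array","items":{"type":"number"}},"spin":{"type":"number"}}}},"gripper":{"type":"number"},"newtons":{"type":"number"}},"required":["motion"]}

```bash
ls; mkdir -p pics; python3 - <<'E'
from workcell import bot
import cv2,numpy as np
np.set_printoptions(precision=3,suppress=True)
o=bot.get_obs(); print(o)
for n in ("scene","top","wrist"):
    im=bot.get_image(n); cv2.imwrite(f"pics/{n}0.png",im[...,::-1]); c=bot.calibration(n); print(n,c)
a=cv2.imread("pics/top0.png");cv2.imwrite("pics/top0b.png",cv2.resize(a,(800,600),interpolation=cv2.INTER_CUBIC))
a=cv2.imread("pics/scene0.png");cv2.imwrite("pics/scene0b.png",cv2.resize(a,(800,600),interpolation=cv2.INTER_CUBIC))
E
```

```text
pics
{'time_s': 0.0, 'joint_pos': array([ 0.954,  0.427,  0.074,  1.607, -0.034,  1.111, -0.067]), 'dq': array([-0.001,  0.   , -0.001, -0.   , -0.002,  0.   , -0.   ]), 'joint_efforts': array([ -0.001, -94.982,   3.76 , -46.351,   0.019,   0.01 ,  -0.   ]), 'tcp_pos': array([ 304.132, -602.129,  230.609]), 'tool_rot': array([-1.572, -0.   , -2.674]), 'ft_force': array([0.158, 0.087, 0.926]), 'ft_torque': array([0.003, 0.028, 0.046]), 'opening': 85.49383390613868}
scene {'vfov': 55.22712259101799, 'cx': 260.28390295959804, 'cy': 191.3843744992932, 'cam_to_world': array([[  -0.158,    0.669,   -0.727, 1333.771],
       [   0.987,    0.103,   -0.121,  115.165],
       [  -0.006,   -0.736,   -0.676,  828.401],
       [   0.   ,    0.   ,    0.   ,    1.   ]])}
top {'vfov': 43.170300135532244, 'cx': 253.6184828836701, 'cy': 192.93984770693396, 'cam_to_world': array([[  -0.022,   -0.988,    0.155,  295.795],
       [  -1.   ,    0.02 ,   -0.015,    3.939],
       [   0.012,   -0.155,   -0.988, 1516.743],
       [   0.   ,    0.   ,    0.   ,    1.   ]])}
wrist {'vfov': 59.93798097846229, 'cx': 258.9427382243179, 'cy': 197.22475406369153, 'tool_from_camera': array([[  -0.001,    0.956,    0.294,  -75.049],
       [   0.   ,   -0.294,    0.956, -143.365],
       [   1.   ,    0.001,   -0.   ,   -0.421],
       [   0.   ,    0.   ,    0.   ,    1.   ]])}
```

View pics/top0b.png

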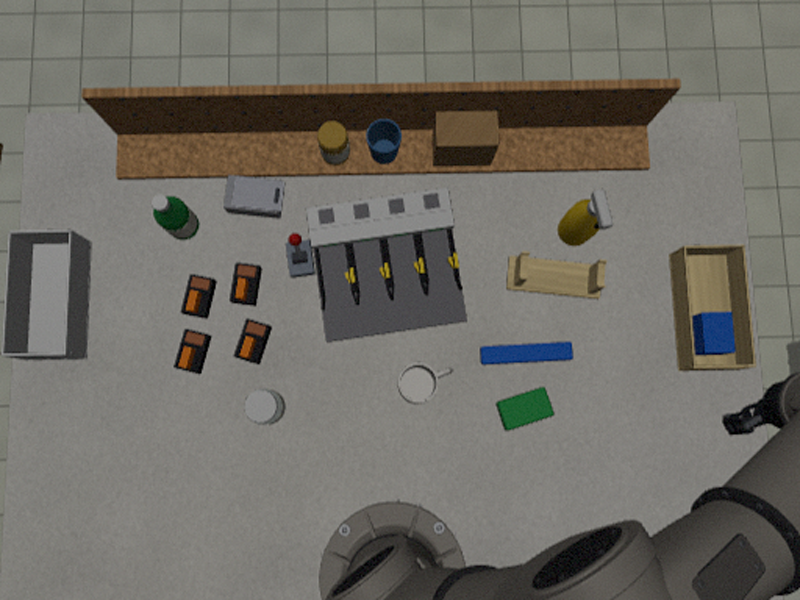

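View pics/scene0b.png

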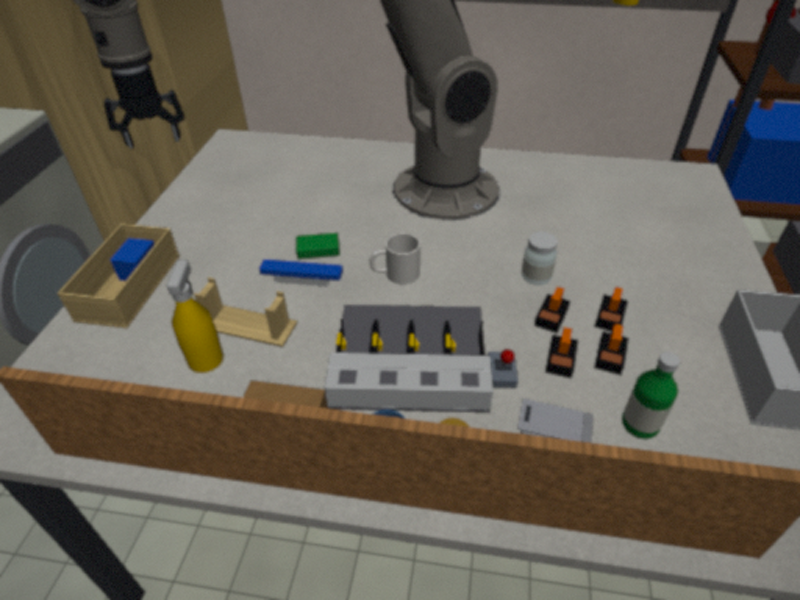

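```bash
cat > h.py <<'E'
from workcell import bot
import cv2,numpy as np
from scipy.spatial.transform import Rotation as Ro
np.set_printoptions(precision=1,suppress=True)
def cam(n,o=None):
    c=bot.calibration(n); f=192/np.tan(np.radians(c["vfov"]/2))
    if n=="wrist":
        T=np.eye(4);T[:3,:3]=Ro.from_euler("xyz",o["tool_rot"]).as_matrix();T[:3,3]=o["tcp_pos"];M=T@c["tool_from_camera"]
    else: M=c["cam_to_world"]
    return M,f,c["cx"],c["cy"]
def cast(C,u,v,z):
    M,f,cx,cy=C; d=M[:3,:3]@np.array([(u-cx)/f,(v-cy)/f,1]); p=M[:3,3]
    return (p+d*(z-p[2])/d[2])
def shot(name,n="wrist"):
    o=bot.get_obs(); im=bot.get_image(n)[...,::-1].copy(); cv2.imwrite(f"pics/{name}.png",im)
    return im,cam(n,o),o
def blobs(im,lo,hi,amin=30):
    m=cv2.inRange(cv2.cvtColor(im,cv2.COLOR_BGR2HSV),lo,hi)
    n,l,s,c=cv2.connectedComponentsWithStats(m)
    return [(c[i],s[i],l==i) for i in range(1,n) if s[i,4]>=amin]
def step(p,yaw):
    "shift along tool axes (m) and spin (deg) from now to world p, yaw"
    o=bot.get_obs(); R=Ro.from_euler("xyz",o["tool_rot"]); d=R.inv().apply(np.array(p)-o["tcp_pos"])
    y0=o["tool_rot"][2]; a=-np.degrees((yaw-y0+np.pi)%(2*np.pi)-np.pi)
    print("tcp",o["tcp_pos"],"yaw %.3f"%y0,"t %.1f"%o["time_s"],"-> delta",np.round(d/1000,4).tolist(),"spin %.1f"%a)
E
python3 - <<'E'
from h import *
C=cam("top"); k=1.5625
for n,u,v,z in [("fin",200,302,56),("fin",243,290,56),("fin",190,355,56),("fin",252,345,56),("knob",295,240,75),("leverbase",300,258,25),
 ("plateBL",328,340,8),("plateBR",466,321,8),("hoodFL",310,243,62),("hoodFR",454,225,62),("brushL",481,355,40),("brushR",572,351,40),
 ("restL",517,270,80),("restR",601,276,80),("restbaseL",508,290,0),("restbaseR",602,298,0),("cup",417,383,85),("sprayer",580,225,100),("jar",263,405,100),("soap",168,212,100),("box",255,196,50),("scour",525,408,30),("shelf",320,172,0)]:
    print(n,cast(C,u/k,v/k,z))
a=cv2.imread("pics/top0.png")
for c,s,m in blobs(a,(5,150,120),(20,255,255)): print(c*k,s)
E
```

```text
fin [531.1 363.3  56. ]
fin [553.1 280.2  56. ]
fin [428.3 380.6  56. ]
fin [445.1 261.9  56. ]
knob [646.6 176.6  75. ]
leverbase [621.5 172.6  25. ]
plateBL [456.9 119.1   8. ]
plateBR [ 489.6 -158.     8. ]
hoodFL [643.1 148.7  62. ]
hoodFR [ 674.2 -135.4   62. ]
brushL [ 418.  -181.5   40. ]
brushR [ 422.1 -360.1   40. ]
restL [ 577.7 -252.6   80. ]
restR [ 562.7 -414.9   80. ]
restbaseL [ 552.4 -246.7    0. ]
restbaseR [ 532.1 -437.3    0. ]
cup [364.1 -53.3  85. ]
sprayer [ 659.7 -374.8  100. ]
jar [329. 233. 100.]
soap [700.2 416.9 100. ]
box [744.3 259.2  50. ]
scour [ 313.8 -264.4   30. ]
shelf [808.7 133.5   0. ]
[240. 287.] [151 178   6  13  59]
[191.  299.6] [119 186   7  13  60]
[246.  345.8] [154 215   8  14  65]
[184.4 356.2] [114 222   8  13  63]
```

```bash
python3 -c "
from h import *
step((540,170,360),0.118)"
```

```text
tcp [ 304.2 -602.2  230.8] yaw -2.674 t 0.1 -> delta [-0.5586, -0.1287, -0.5831] spin -160.0
```

Request:
move_arm(motion=[{"delta_pos": [-0.037,-0.0085,-0.039],"spin": 0},{"delta_pos": [-0.074,-0.017,-0.078],"spin": 0},{"delta_pos": [-0.112,-0.026,-0.117],"spin": 0},{"delta_pos": [-0.149,-0.034,-0.156],"spin": 0},{"delta_pos": [-0.186,-0.043,-0.195],"spin": 0}])

```text
time_s: 0.78
tcp_pos: [382.6, -342.7, 274.5]
tool_rot: [-1.571, -0.0, -2.674]
ft_force: [0.9, -0.0, 0.7]
opening: 85.4
```

Request:
move_arm(motion=[{"delta_pos": [-0.037,-0.0085,-0.039],"spin": 0},{"delta_pos": [-0.074,-0.017,-0.078],"spin": 0},{"delta_pos": [-0.112,-0.026,-0.117],"spin": 0},{"delta_pos": [-0.149,-0.034,-0.156],"spin": 0},{"delta_pos": [-0.186,-0.043,-0.195],"spin": 0}])

```text
time_s: 1.4
tcp_pos: [460.6, -84.9, 317.6]
tool_rot: [-1.571, 0.0, -2.674]
ft_force: [1.4, -0.1, 0.0]
opening: 85.3
```

Request:
move_arm(motion=[{"delta_pos": [-0.037,-0.0085,-0.039],"spin": 0},{"delta_pos": [-0.074,-0.017,-0.078],"spin": 0},{"delta_pos": [-0.112,-0.026,-0.117],"spin": 0},{"delta_pos": [-0.149,-0.034,-0.156],"spin": 0},{"delta_pos": [-0.186,-0.043,-0.195],"spin": 0}])

```text
time_s: 2.02
tcp_pos: [538.9, 172.8, 360.5]
tool_rot: [-1.571, -0.0, -2.674]
ft_force: [1.0, -0.9, -0.1]
opening: 85.3
```

Request:
move_arm(motion=[{"delta_pos": [0,0,0],"spin": -10.5},{"delta_pos": [0,0,0],"spin": -21},{"delta_pos": [0,0,0],"spin": -32},{"delta_pos": [0,0,0],"spin": -42.5},{"delta_pos": [0,0,0],"spin": -53}], gripper=0)

```text
time_s: 2.65
tcp_pos: [538.5, 171.2, 360.1]
tool_rot: [-1.571, -0.0, -1.743]
ft_force: [-0.8, 0.2, 0.2]
opening: -0.1
```

Request:
move_arm(motion=[{"delta_pos": [0,0,0],"spin": -10.5},{"delta_pos": [0,0,0],"spin": -21},{"delta_pos": [0,0,0],"spin": -32},{"delta_pos": [0,0,0],"spin": -42.5},{"delta_pos": [0,0,0],"spin": -53}])

```text
time_s: 3.28
tcp_pos: [538.5, 171.2, 360.1]
tool_rot: [-1.571, 0.0, -0.818]
ft_force: [-0.4, -0.8, -0.5]
opening: 0.1
```

Request:
move_arm(motion=[{"delta_pos": [0,0,0],"spin": -10.5},{"delta_pos": [0,0,0],"spin": -21},{"delta_pos": [0,0,0],"spin": -32},{"delta_pos": [0,0,0],"spin": -42.5},{"delta_pos": [0,0,0],"spin": -53}])

```text
time_s: 3.9
tcp_pos: [538.5, 171.2, 360.2]
tool_rot: [-1.571, 0.0, 0.107]
ft_force: [-0.5, 0.5, 0.5]
opening: 0.2
```

```bash
python3 -c "
from h import *
step((540,170,360),0.118)
im,C,o=shot('w1'); print(o['joint_pos'],o['tool_rot'])
cv2.imwrite('pics/w1b.png',cv2.resize(im,(800,600),interpolation=cv2.INTER_CUBIC))"
```

```text
tcp [538.5 171.2 360.2] yaw 0.107 t 3.9 -> delta [0.0013, 0.0002, -0.0013] spin -0.6
[ 0.3  0.3 -0.9  1.6  0.2  1.3  1.1] [-1.6  0.   0.1]
```

View pics/w1b.png

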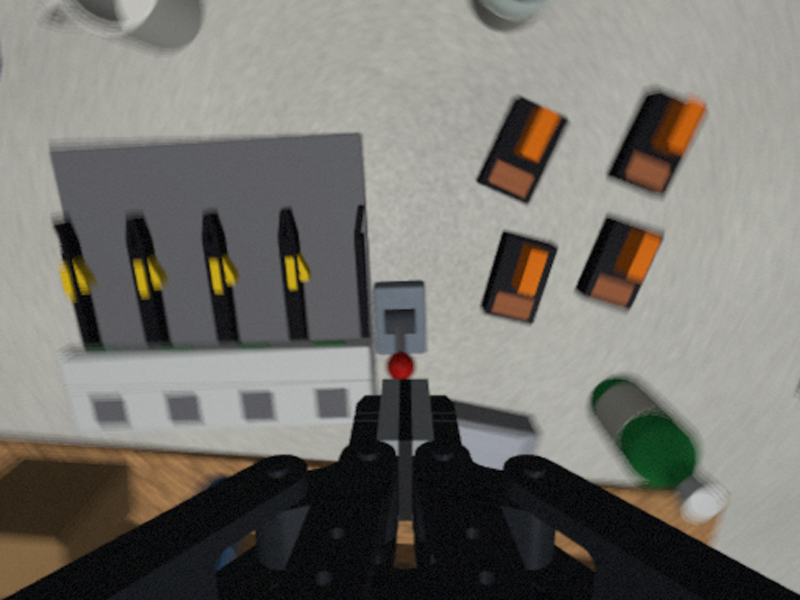

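```bash
cat > packs.py <<'E'
from h import *
def packs(im,C,zoff=0,amin=60,verb=True):
    hsv=cv2.cvtColor(im,cv2.COLOR_BGR2HSV); out=[]
    orange=blobs(im,(6,190,185),(18,255,255),amin); cop=blobs(im,(4,90,60),(14,185,170),amin)
    def poly(m,z):
        c=max(cv2.findContours(m.astype(np.uint8),0,1)[0],key=cv2.contourArea).reshape(-1,2)
        w=np.array([cast(C,u,v,z)[:2] for u,v in c],np.float32); r=cv2.minAreaRect(w); b=cv2.boxPoints(r)
        e=[b[1]-b[0],b[2]-b[1]]; L=max(e,key=np.linalg.norm); S=min(e,key=np.linalg.norm)
        return np.array(r[0]),np.arctan2(L[1],L[0]),np.linalg.norm(L),np.linalg.norm(S)
    cc=[poly(m,26+zoff) for _,_,m in cop]
    for c,s,m in orange:
        p,a,L,S=poly(m,56+zoff)
        if L<25: continue
        a=(a+np.pi/2)%np.pi-np.pi/2
        near=[q for q in cc if 25<np.linalg.norm(q[0]-p)<60]
        y2=[round(float(np.arctan2(*(q[0]-p)[::-1])),3) for q in near]
        out.append((p,a)); print("fin",c,p,"yaw %.3f"%a,"LxS %.0f %.0f"%(L,S),"fin->copper yaw",y2,[ (q[0],round(float(q[2])),round(float(q[3]))) for q in near])
    return out
E
python3 - <<'E'
from h import *; from packs import packs
im=cv2.imread("pics/w1.png"); o=bot.get_obs(); C=cam("wrist",o); k=1.5625
packs(im,C)
for n,u,v,z in [("plFL",52,150,8),("plFR",361,134,8),("hoodL bot",65,348,38),("hoodR bot",371,343,38),("hoodL top",66,383,62),("hoodR top",371,376,62),
 ("tip0",64,220,28),("tip1",137,213,28),("tip2",212,211,28),("tip3",288,208,28),("tip4",361,206,28),("knob",401,366,75),("baseFL",374,283,25),("baseFR",424,282,25),("baseBL",376,352,25),("baseBR",426,352,25)]:
    print(n,cast(C,u/k,v/k,z))
E
```

```text
fin [439.3  80.2] [418.6 388.1] yaw -0.241 LxS 32 8 fin->copper yaw [-0.228] [(array([457.5, 379.1]), 40, 26)]
fin [345.3  85.6] [439.1 270.5] yaw -0.269 LxS 37 11 fin->copper yaw [-0.279] [(array([477.5, 259.5]), 39, 22)]
fin [411.7 164.5] [529.1 380.3] yaw -0.192 LxS 32 13 fin->copper yaw [-0.122] [(array([564.2, 376. ]), 41, 33)]
fin [340.7 174.3] [554.1 286.6] yaw -0.127 LxS 35 13 fin->copper yaw [-0.124] [(array([590.7, 282. ]), 38, 30)]
plFL [ 502.5 -156.3    8. ]
plFR [455.7 122.1   8. ]
hoodL bot [ 683.2 -138.8   38. ]
hoodR bot [643.6 151.7  38. ]
hoodL top [ 707.1 -124.8   62. ]
hoodR top [666.8 155.5  62. ]
tip0 [ 561.6 -137.3   28. ]
tip1 [547.4 -71.2  28. ]
tip2 [537.6  -3.8  28. ]
tip3 [526.9  64.3  28. ]
tip4 [517.3 129.5  28. ]
knob [648.  181.3  75. ]
baseFL [587.9 148.2  25. ]
baseFR [581.4 195.2  25. ]
baseBL [657.5 157.3  25. ]
baseBR [651.7 206.3  25. ]
```

```bash
python3 -c "
from h import *
step((684,186,62),0.148)"
```

```text
tcp [538.5 171.2 360.1] yaw 0.117 t 4.0 -> delta [0.1463, 0.298, -0.0023] spin -1.8
```

Request:
move_arm(motion=[{"delta_pos": [0.05,0,-0.001],"spin": -1.8},{"delta_pos": [0.1,0.03,-0.002],"spin": -1.8},{"delta_pos": [0.146,0.08,-0.002],"spin": -1.8},{"delta_pos": [0.146,0.14,-0.002],"spin": -1.8},{"delta_pos": [0.146,0.2,-0.002],"spin": -1.8}])

```text
time_s: 4.58
tcp_pos: [684.2, 184.0, 157.7]
tool_rot: [-1.571, 0.001, 0.129]
ft_force: [1.2, 0.0, 0.1]
opening: -0.0
```

Request:
move_arm(motion=[{"delta_pos": [0,0.03,0],"spin": 0},{"delta_pos": [0,0.06,0],"spin": 0},{"delta_pos": [0,0.08,0],"spin": 0},{"delta_pos": [0,0.098,0],"spin": 0},{"delta_pos": [0,0.098,0],"spin": 0}])

```text
time_s: 5.2
tcp_pos: [683.6, 183.9, 61.3]
tool_rot: [-1.571, 0.002, 0.132]
ft_force: [0.3, 1.5, -0.1]
opening: 0.1
```

Request:
move_arm(motion=[{"delta_pos": [-0.01,0,0],"spin": 0},{"delta_pos": [-0.02,0,0],"spin": 0},{"delta_pos": [-0.03,0,0],"spin": 0},{"delta_pos": [-0.04,0,0],"spin": 0},{"delta_pos": [-0.045,0,0],"spin": 0}])

```text
time_s: 5.82
tcp_pos: [638.7, 177.9, 62.5]
tool_rot: [-1.571, 0.0, 0.133]
ft_force: [0.5, -0.4, 1.4]
opening: 0.0
```

Request:
move_arm(motion=[{"delta_pos": [-0.008,0,0],"spin": 0},{"delta_pos": [-0.014,0,0],"spin": 0},{"delta_pos": [-0.019,0,0],"spin": 0},{"delta_pos": [-0.023,0,0],"spin": 0},{"delta_pos": [-0.024,0,0],"spin": 0}])

```text
time_s: 6.45
tcp_pos: [617.3, 175.1, 62.6]
tool_rot: [-1.57, -0.003, 0.132]
ft_force: [14.9, 3.9, -12.0]
opening: 0.4
```

Request:
move_arm(motion=[{"delta_pos": [0.02,0,0],"spin": 0},{"delta_pos": [0.03,-0.05,0],"spin": 0},{"delta_pos": [0.03,-0.1,0],"spin": 0},{"delta_pos": [0,-0.15,-0.04],"spin": -1},{"delta_pos": [-0.04,-0.2,-0.08],"spin": -1}])

```text
time_s: 7.08
tcp_pos: [595.4, 102.4, 249.3]
tool_rot: [-1.57, 0.0, 0.151]
ft_force: [0.9, -0.6, 0.5]
opening: -0.1
```

Request:
move_arm(motion=[{"delta_pos": [-0.02,0,-0.04],"spin": 0},{"delta_pos": [-0.03,0,-0.05],"spin": 0},{"delta_pos": [-0.03,0,-0.05],"spin": 0},{"delta_pos": [-0.03,0,-0.05],"spin": 0}])

```text
time_s: 7.58
tcp_pos: [574.0, 50.3, 248.1]
tool_rot: [-1.57, 0.0, 0.151]
ft_force: [0.8, -0.6, -0.2]
opening: -0.3
```

```bash
python3 -c "
from h import *
im,C,o=shot('w2'); print(o['tcp_pos'],o['tool_rot'])
cv2.imwrite('pics/w2b.png',cv2.resize(im,(800,600),interpolation=cv2.INTER_CUBIC))"
```

```text
[574.   50.3 248.1] [-1.6  0.   0.2]
```

View pics/w2b.png

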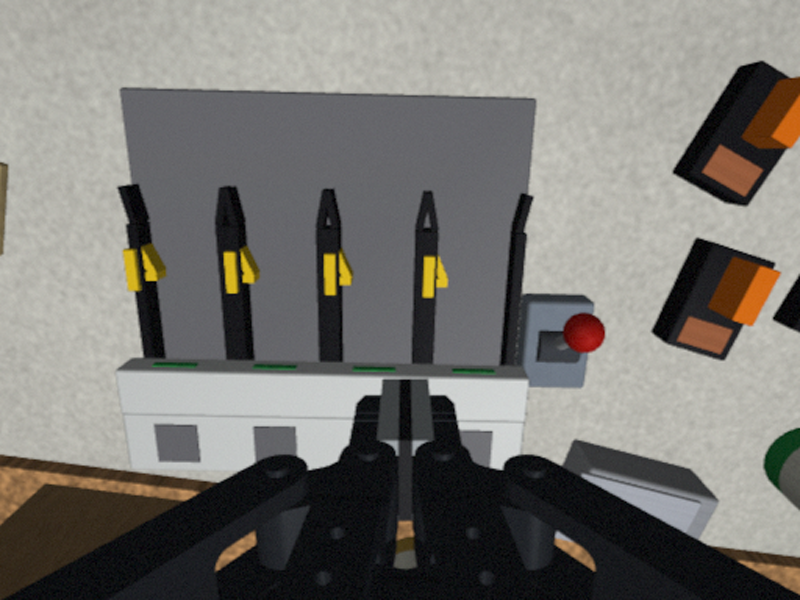

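```bash
python3 - <<'E'
from h import *
im=cv2.imread("pics/w2.png"); o=bot.get_obs(); C=cam("wrist",o); k=1.5625
P={}
for n,u,v,z in [("plFL",122,88,8),("plFR",535,99,8),("hoodL bot",122,360,38),("hoodR bot",526,366,38),("hoodL top",119,372,62),("hoodR top",527,380,62),
 ("tip1",230,187,28),("tip2",329,190,28),("tip3",427,192,28),("tip4o",528,196,28),("tip0o",122,187,28),
 ("y0",133,270,28),("y1",232,272,28),("y2",331,274,28),("y3",428,277,28),
 ("knob",584,333,75),("baseFL",527,296,25),("baseFR",592,297,25),("baseBR",584,387,25)]:
    P[n]=cast(C,u/k,v/k,z)[:2]; print(n,P[n])
for a,b in [("plFR","plFL"),("hoodR bot","hoodL bot"),("hoodR top","hoodL top"),("tip3","tip1"),("y3","y0"),("tip4o","tip0o"),("baseFR","baseFL")]:
    d=P[a]-P[b]; print(a,b,np.linalg.norm(d),"yaw %.3f"%np.arctan2(-d[0],d[1]))
E
```

```text
plFL [ 489.8 -156.8]
plFR [453.9 123.3]
hoodL bot [ 677.3 -142.3]
hoodR bot [637.2 151.2]
hoodL top [ 674.6 -132. ]
hoodR top [638.  146.6]
tip1 [542.4 -74.1]
tip2 [534.2  -7.2]
tip3 [525.4  59.2]
tip4o [517.5 128.1]
tip0o [ 553.6 -146.8]
y0 [ 611.  -139.3]
y1 [601.7 -69.4]
y2 [592.5   0.7]
y3 [584.1  69.7]
knob [594.6 171.5]
baseFL [587.9 143.9]
baseFR [581.5 191.1]
baseBR [652.6 203.4]
plFR plFL 282.3713442499885 yaw 0.128
hoodR bot hoodL bot 296.18385567570164 yaw 0.136
hoodR top hoodL top 280.97275336956386 yaw 0.131
tip3 tip1 134.37770120573123 yaw 0.127
y3 y0 210.7666160871522 yaw 0.128
tip4o tip0o 277.2482291913533 yaw 0.130
baseFR baseFL 47.62832239937372 yaw 0.136
```

```bash
python3 -c "
from h import *
step((490,325,250),-0.17)"
```

```text
tcp [574.   50.5 248. ] yaw 0.152 t 7.6 -> delta [-0.0416, -0.0017, 0.284] spin 18.4
```

Request:
move_arm(motion=[{"delta_pos": [-0.008,0,0.06],"spin": 4},{"delta_pos": [-0.016,0,0.12],"spin": 8},{"delta_pos": [-0.025,0,0.18],"spin": 12},{"delta_pos": [-0.035,0,0.24],"spin": 16},{"delta_pos": [-0.042,0,0.284],"spin": 18.4}])

```text
time_s: 8.25
tcp_pos: [488.0, 327.5, 248.2]
tool_rot: [-1.57, 0.001, -0.169]
ft_force: [-0.7, -0.7, -0.0]
opening: 0.1
```

Request:
move_arm(motion=[{"delta_pos": [0,0,0],"spin": 0},{"delta_pos": [0,0,0],"spin": 0}])

```text
time_s: 8.5
tcp_pos: [489.6, 324.1, 247.8]
tool_rot: [-1.571, 0.001, -0.169]
ft_force: [-0.1, -0.3, -0.2]
opening: -0.4
```

```bash
python3 -c "
from h import *; from packs import packs
im,C,o=shot('w3'); packs(im,C,amin=100)
cv2.imwrite('pics/w3b.png',cv2.resize(im,(800,600),interpolation=cv2.INTER_CUBIC))"
```

```text
(no output)
```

View pics/w3b.png

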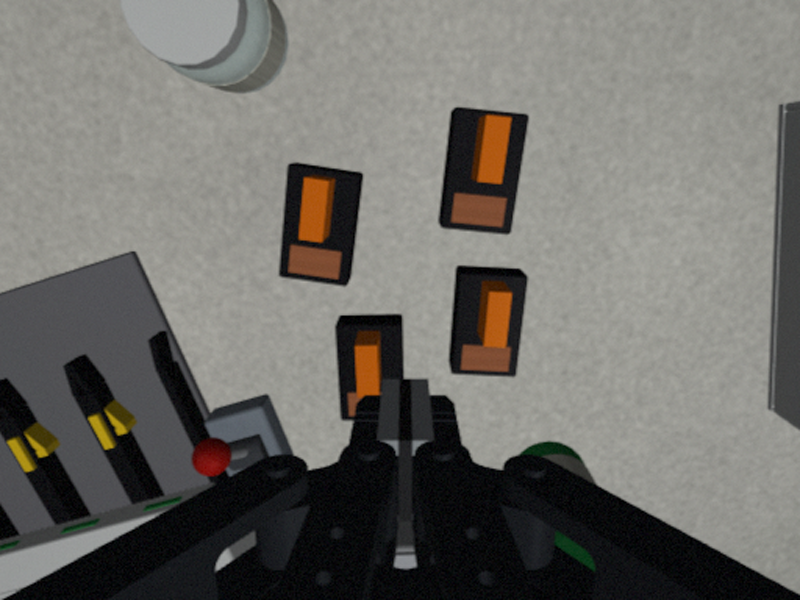

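```bash
python3 - <<'E'
from h import *
im=cv2.imread("pics/w3.png"); hsv=cv2.cvtColor(im,cv2.COLOR_BGR2HSV); k=1.5625
for u,v in [(490,150),(478,150),(317,210),(330,215),(368,365),(497,315),(485,315),(478,210)]: print(u,v,hsv[int(v/k),int(u/k)])
E
sed -i 's/(6,190,185)/lo/; s/def packs(im,C,/def packs(im,C,lo=(5,190,165),/; s/(4,90,60)/(2,90,60)/' packs.py
python3 -c "
from h import *; from packs import packs
C=cam('wrist',bot.get_obs()); packs(cv2.imread('pics/w3.png'),C)"
```

```text
490 150 [ 13 223 178]
478 150 [ 14 248  74]
317 210 [ 13 225 177]
330 215 [ 12 207  85]
368 365 [ 13 236 176]
497 315 [ 13 228 180]
485 315 [ 13 245  74]
478 210 [ 11 153 122]
fin [315.9  95.1] [425.6 390.3] yaw -0.269 LxS 38 14 fin->copper yaw [-0.266] [(array([464.2, 379.8]), 37, 21)]
fin [200.2 133.9] [442.8 272.4] yaw -0.321 LxS 38 14 fin->copper yaw [-0.327] [(array([480.8, 259.5]), 37, 21)]
fin [318.1 204.2] [535.7 379.3] yaw -0.219 LxS 38 14 fin->copper yaw [-0.217] [(array([575. , 370.7]), 37, 21)]
fin [234.4 236.8] [558.2 284.9] yaw -0.153 LxS 37 14 fin->copper yaw [-0.486] [(array([596.2, 264.8]), 20, 10)]
```

```bash
python3 -c "
from h import *
step((558,285,32),-0.153)"
```

```text
tcp [490.1 323.3 247.8] yaw -0.171 t 8.6 -> delta [0.0736, 0.2158, -0.0261] spin -1.0
```

Request:
move_arm(motion=[{"delta_pos": [0.04,0.03,-0.014],"spin": -1},{"delta_pos": [0.0735,0.07,-0.026],"spin": -1},{"delta_pos": [0.0735,0.11,-0.026],"spin": -1},{"delta_pos": [0.0735,0.14,-0.026],"spin": -1},{"delta_pos": [0.0735,0.17,-0.026],"spin": -1}], gripper=0.06)

```text
time_s: 9.18
tcp_pos: [558.5, 283.9, 76.9]
tool_rot: [-1.571, 0.0, -0.156]
ft_force: [1.4, 0.1, 0.8]
opening: 59.8
```

Request:
move_arm(motion=[{"delta_pos": [0,0.02,0],"spin": 0},{"delta_pos": [0,0.035,0],"spin": 0},{"delta_pos": [0,0.046,0],"spin": 0},{"delta_pos": [0,0.046,0],"spin": 0}])

```text
time_s: 9.68
tcp_pos: [557.8, 285.4, 31.9]
tool_rot: [-1.571, 0.0, -0.154]
ft_force: [-0.3, -0.4, 1.0]
opening: 59.8
```

Request:
move_arm(motion=[{"delta_pos": [0,0,0],"spin": 0},{"delta_pos": [0,0,0],"spin": 0},{"delta_pos": [0,0,0],"spin": 0},{"delta_pos": [0,0,0],"spin": 0},{"delta_pos": [0,0,0],"spin": 0}], gripper=0, newtons=80)

```text
time_s: 10.3
tcp_pos: [558.2, 285.7, 33.0]
tool_rot: [-1.57, -0.001, -0.154]
ft_force: [-1.3, -1.9, 7.2]
opening: 14.7
```

Request:
move_arm(motion=[{"delta_pos": [0,-0.02,0],"spin": 0},{"delta_pos": [0,-0.04,0],"spin": 0},{"delta_pos": [0,-0.06,0],"spin": 0},{"delta_pos": [0,-0.06,0],"spin": 0}])

```text
time_s: 10.8
tcp_pos: [558.9, 286.0, 94.5]
tool_rot: [-1.569, -0.003, -0.154]
ft_force: [-0.2, 0.3, -2.9]
opening: 14.1
```

```bash
python3 -c "
from h import *
print(bot.get_obs()['opening'])
step((484.5-15,90.8-2,93),0.129)"
```

```text
14.124667941042464
tcp [558.9 286.   94.5] yaw -0.154 t 10.8 -> delta [-0.0581, 0.001, -0.2085] spin -16.2
```

Request:
move_arm(motion=[{"delta_pos": [-0.01,0,-0.03],"spin": -3},{"delta_pos": [-0.02,0,-0.07],"spin": -6},{"delta_pos": [-0.03,0,-0.11],"spin": -9},{"delta_pos": [-0.045,0,-0.15],"spin": -13},{"delta_pos": [-0.058,0,-0.195],"spin": -16.2}])

```text
time_s: 11.42
tcp_pos: [469.7, 100.6, 91.9]
tool_rot: [-1.571, 0.0, 0.132]
ft_force: [1.5, -1.0, -1.5]
opening: 14.1
```

Request:
move_arm(motion=[{"delta_pos": [0,0,0],"spin": 0},{"delta_pos": [0,0,0],"spin": 0}])

```text
time_s: 11.68
tcp_pos: [470.9, 101.6, 92.3]
tool_rot: [-1.571, -0.0, 0.128]
ft_force: [-0.6, 0.1, -2.2]
opening: 14.6
```

```bash
python3 -c "
from h import *
print(bot.get_obs()['opening'])
step((484.5-15,90.8-2,42),0.129)
im,C,o=shot('w4')
cv2.imwrite('pics/w4b.png',cv2.resize(im,(800,600),interpolation=cv2.INTER_CUBIC))"
```

```text
14.591488928536256
tcp [470.9 101.6  92.3] yaw 0.128 t 11.7 -> delta [-0.0031, 0.0503, -0.0125] spin -0.0
```

View pics/w4b.png

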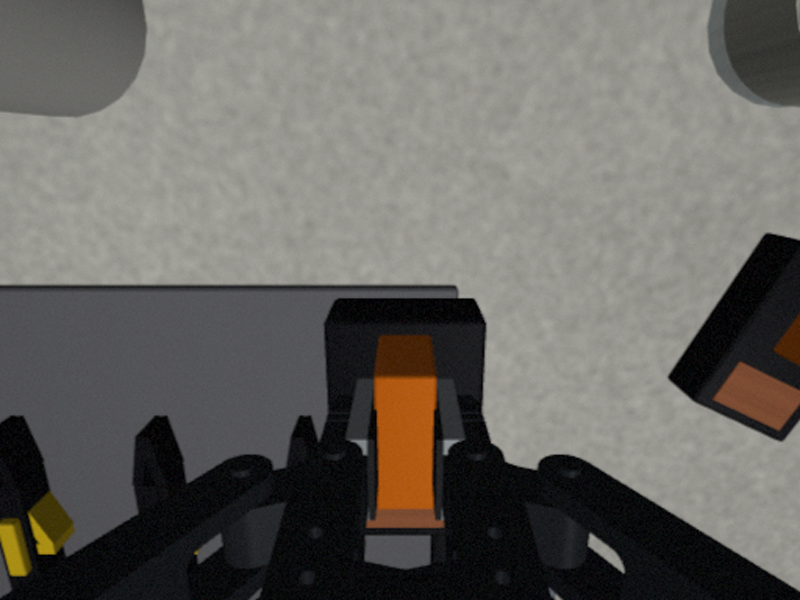

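Request:
move_arm(motion=[{"delta_pos": [-0.003,0.0,-0.0125],"spin": 0},{"delta_pos": [-0.003,0.015,-0.0125],"spin": 0},{"delta_pos": [-0.003,0.03,-0.0125],"spin": 0},{"delta_pos": [-0.003,0.045,-0.0125],"spin": 0},{"delta_pos": [-0.003,0.05,-0.0125],"spin": 0}])

```text
time_s: 12.35
tcp_pos: [468.6, 89.1, 40.9]
tool_rot: [-1.57, 0.002, 0.13]
ft_force: [-19.1, -6.4, 71.2]
opening: 14.6
```

Request:
move_arm(motion=[{"delta_pos": [0.015,0,0],"spin": 0},{"delta_pos": [0.03,0,0],"spin": 0},{"delta_pos": [0.045,0,0],"spin": 0},{"delta_pos": [0.06,0,0],"spin": 0},{"delta_pos": [0.07,0,0],"spin": 0}])

```text
time_s: 12.98
tcp_pos: [539.5, 98.2, 42.1]
tool_rot: [-1.57, 0.0, 0.129]
ft_force: [-2.4, 2.1, -3.3]
opening: 14.5
```

```bash
python3 -c "
from h import *
o=bot.get_obs();print(o['opening'],o['ft_force'])
step((618.4,108.2,42),0.129)"
```

```text
14.497798163955087 [-2.4  2.1 -3.3]
tcp [539.5  98.2  42.1] yaw 0.129 t 13.0 -> delta [0.0795, 0.0001, -0.0003] spin 0.0
```

Request:
move_arm(motion=[{"delta_pos": [0.01,0,0],"spin": 0},{"delta_pos": [0.02,0,0],"spin": 0},{"delta_pos": [0.03,0,0],"spin": 0},{"delta_pos": [0.04,0,0],"spin": 0},{"delta_pos": [0.05,0,0],"spin": 0}])

```text
time_s: 13.6
tcp_pos: [589.0, 104.4, 42.2]
tool_rot: [-1.571, -0.0, 0.129]
ft_force: [-1.1, 1.4, -1.5]
opening: 14.6
```

Request:
move_arm(motion=[{"delta_pos": [0.008,0,0],"spin": 0},{"delta_pos": [0.015,0,0],"spin": 0},{"delta_pos": [0.021,0,0],"spin": 0},{"delta_pos": [0.025,0,0],"spin": 0},{"delta_pos": [0.028,0,0],"spin": 0}])

```text
time_s: 14.22
tcp_pos: [616.6, 107.5, 42.3]
tool_rot: [-1.571, -0.0, 0.129]
ft_force: [0.5, -0.2, -1.6]
opening: 14.6
```

Request:
move_arm(motion=[{"delta_pos": [0.002,0,0],"spin": 0},{"delta_pos": [0.003,0,0],"spin": 0},{"delta_pos": [0.004,0,0],"spin": 0}])

```text
time_s: 14.6
tcp_pos: [618.9, 108.1, 42.0]
tool_rot: [-1.571, 0.002, 0.129]
ft_force: [-11.9, -1.6, 6.2]
opening: 14.4
```

```bash
python3 -c "
from h import *
im,C,o=shot('w5');print(o['tcp_pos'],o['ft_force'])
cv2.imwrite('pics/w5b.png',cv2.resize(im,(800,600),interpolation=cv2.INTER_CUBIC))"
```

```text
[618.9 108.1  42. ] [-11.9  -1.6   6.2]
```

View pics/w5b.png

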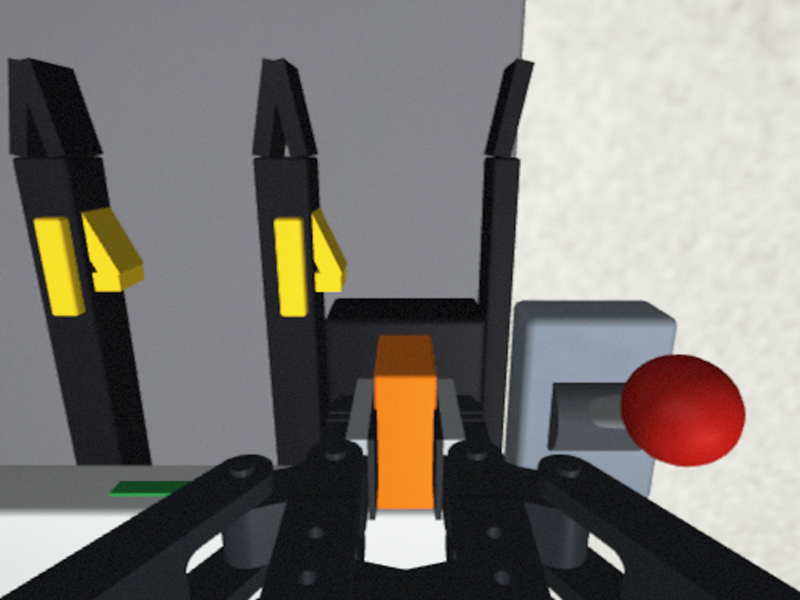

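Request:
move_arm(motion=[{"delta_pos": [0,0,0],"spin": 0},{"delta_pos": [0,0,0],"spin": 0},{"delta_pos": [0,-0.04,0],"spin": 0},{"delta_pos": [0,-0.1,0],"spin": 0},{"delta_pos": [0,-0.15,0],"spin": 0}], gripper=0.04)

```text
time_s: 15.28
tcp_pos: [620.3, 108.7, 194.6]
tool_rot: [-1.57, -0.001, 0.129]
ft_force: [0.2, 0.5, -0.2]
opening: 39.9
```

```bash
python3 -c "
from h import *
step((470,330,200),-0.22)"
```

```text
tcp [620.3 108.7 194.6] yaw 0.129 t 15.3 -> delta [-0.1205, -0.0055, 0.2388] spin 20.0
```

Request:
move_arm(motion=[{"delta_pos": [-0.024,0,0.048],"spin": 4},{"delta_pos": [-0.048,0,0.096],"spin": 8},{"delta_pos": [-0.072,0,0.144],"spin": 12},{"delta_pos": [-0.096,0,0.192],"spin": 16},{"delta_pos": [-0.12,-0.005,0.239],"spin": 20}], gripper=0.06)

```text
time_s: 15.9
tcp_pos: [469.3, 331.3, 197.4]
tool_rot: [-1.57, -0.0, -0.222]
ft_force: [1.2, 1.1, 0.3]
opening: 59.9
```

Request:
move_arm(motion=[{"delta_pos": [0,0,0],"spin": 0},{"delta_pos": [0,0,0],"spin": 0}])

```text
time_s: 16.15
tcp_pos: [470.6, 329.9, 197.3]
tool_rot: [-1.571, -0.001, -0.219]
ft_force: [0.3, -0.4, -0.5]
opening: 60.0
```

```bash
python3 -c "
from h import *; from packs import packs
im,C,o=shot('w6'); packs(im,C)
step((535.7,379.3,110),-0.219)"
```

```text
fin [319.9 127.8] [430.5 390.4] yaw -0.329 LxS 27 13 fin->copper yaw [-0.286] [(array([463.8, 380.6]), 37, 21)]
fin [327.4 234.7] [535.2 380.6] yaw -0.223 LxS 36 13 fin->copper yaw [-0.378] [(array([572.8, 365.6]), 24, 20)]
tcp [471.  329.3 197.2] yaw -0.220 t 16.2 -> delta [0.0522, 0.0872, 0.063] spin -0.1
```

Request:
move_arm(motion=[{"delta_pos": [0.026,0.02,0.032],"spin": 0},{"delta_pos": [0.052,0.05,0.0635],"spin": 0},{"delta_pos": [0.052,0.09,0.0635],"spin": 0},{"delta_pos": [0.052,0.13,0.0635],"spin": 0},{"delta_pos": [0.052,0.163,0.0635],"spin": 0}])

```text
time_s: 16.82
tcp_pos: [535.7, 378.9, 32.1]
tool_rot: [-1.572, 0.001, -0.222]
ft_force: [-0.1, -1.0, 0.5]
opening: 60.3
```

Request:
move_arm(motion=[{"delta_pos": [0,0,0],"spin": 0},{"delta_pos": [0,0,0],"spin": 0}])

```text
time_s: 17.08
tcp_pos: [535.8, 380.5, 35.4]
tool_rot: [-1.57, -0.001, -0.221]
ft_force: [-0.2, 0.2, 0.7]
opening: 59.9
```

Request:
move_arm(motion=[{"delta_pos": [0,0,0],"spin": 0},{"delta_pos": [0,0,0],"spin": 0},{"delta_pos": [0,0,0],"spin": 0},{"delta_pos": [0,0,0],"spin": 0},{"delta_pos": [0,0,0],"spin": 0}], gripper=0, newtons=80)

```text
time_s: 17.7
tcp_pos: [535.3, 380.7, 35.2]
tool_rot: [-1.57, -0.001, -0.22]
ft_force: [-1.4, -3.4, 9.0]
opening: 14.7
```

Request:
move_arm(motion=[{"delta_pos": [0,-0.02,0],"spin": 0},{"delta_pos": [0,-0.04,0],"spin": 0},{"delta_pos": [0,-0.065,0],"spin": 0},{"delta_pos": [0,-0.09,0],"spin": 0},{"delta_pos": [0,-0.09,0],"spin": 0}])

```text
time_s: 18.32
tcp_pos: [535.9, 381.5, 127.4]
tool_rot: [-1.568, -0.003, -0.22]
ft_force: [0.5, 0.3, -2.3]
opening: 14.5
```

```bash
python3 -c "
from h import *
step((495,21.5,122),0.129)"
```

```text
tcp [535.9 381.5 127.4] yaw -0.220 t 18.3 -> delta [0.0387, 0.0045, -0.3603] spin -20.0
```

Request:
move_arm(motion=[{"delta_pos": [0.004,0,-0.04],"spin": -2},{"delta_pos": [0.009,0,-0.085],"spin": -5},{"delta_pos": [0.014,0,-0.13],"spin": -8},{"delta_pos": [0.019,0,-0.18],"spin": -10},{"delta_pos": [0.025,0,-0.23],"spin": -13}])

```text
time_s: 18.95
tcp_pos: [508.5, 149.0, 124.1]
tool_rot: [-1.571, 0.0, 0.009]
ft_force: [1.1, -0.1, -3.0]
opening: 14.5
```

```bash
python3 -c "
from h import *
step((495,21.5,110),0.129)"
```

```text
tcp [508.5 149.  124.1] yaw 0.009 t 18.9 -> delta [-0.0146, 0.0141, -0.1274] spin -6.9
```

Request:
move_arm(motion=[{"delta_pos": [-0.004,0.004,-0.035],"spin": -2},{"delta_pos": [-0.009,0.008,-0.075],"spin": -4},{"delta_pos": [-0.014,0.012,-0.11],"spin": -6},{"delta_pos": [-0.0146,0.014,-0.124],"spin": -6.9},{"delta_pos": [-0.0146,0.014,-0.124],"spin": -6.9}])

```text
time_s: 19.58
tcp_pos: [495.0, 25.4, 110.0]
tool_rot: [-1.571, 0.001, 0.125]
ft_force: [0.2, 0.0, -2.5]
opening: 14.3
```

Request:
move_arm(motion=[{"delta_pos": [0,0,0],"spin": 0}])

```text
time_s: 19.7
tcp_pos: [495.4, 27.3, 110.3]
tool_rot: [-1.57, -0.0, 0.128]
ft_force: [0.2, 0.2, -2.8]
opening: 14.1
```

```bash
python3 -c "
from h import *
print(bot.get_obs()['opening'])
step((495,21.5,44),0.129)"
```

```text
14.125606290074566
tcp [495.4  27.3 110.3] yaw 0.128 t 19.7 -> delta [-0.0012, 0.0663, -0.0058] spin -0.1
```

Request:
move_arm(motion=[{"delta_pos": [-0.001,0.02,-0.006],"spin": 0},{"delta_pos": [-0.001,0.04,-0.006],"spin": 0},{"delta_pos": [-0.001,0.055,-0.006],"spin": 0},{"delta_pos": [-0.001,0.062,-0.006],"spin": 0},{"delta_pos": [-0.001,0.066,-0.006],"spin": 0}])

```text
time_s: 20.32
tcp_pos: [495.1, 20.8, 43.8]
tool_rot: [-1.57, 0.0, 0.128]
ft_force: [-0.2, 1.7, -2.0]
opening: 14.2
```

Request:
move_arm(motion=[{"delta_pos": [0,0,0],"spin": 0}])

```text
time_s: 20.45
tcp_pos: [495.3, 20.7, 44.3]
tool_rot: [-1.571, -0.0, 0.128]
ft_force: [0.5, 0.3, -1.9]
opening: 14.5
```

```bash
python3 -c "
from h import *
o=bot.get_obs();print(o['opening'],o['ft_force'])
step((627.9,38.7,43.5),0.129)"
```

```text
14.490036385844311 [ 0.5  0.3 -1.9]
tcp [495.3  20.7  44.3] yaw 0.128 t 20.4 -> delta [0.1339, 0.0008, 0.001] spin -0.1
```

Request:
move_arm(motion=[{"delta_pos": [0.012,0.0008,0.001],"spin": 0},{"delta_pos": [0.024,0.0008,0.001],"spin": 0},{"delta_pos": [0.036,0.0008,0.001],"spin": 0},{"delta_pos": [0.048,0.0008,0.001],"spin": 0},{"delta_pos": [0.06,0.0008,0.001],"spin": 0}])

```text
time_s: 21.08
tcp_pos: [555.3, 29.5, 43.4]
tool_rot: [-1.57, 0.0, 0.128]
ft_force: [-2.0, 2.2, -1.6]
opening: 14.0
```

Request:
move_arm(motion=[{"delta_pos": [0.012,0,0],"spin": 0},{"delta_pos": [0.024,0,0],"spin": 0},{"delta_pos": [0.034,0,0],"spin": 0},{"delta_pos": [0.044,0,0],"spin": 0},{"delta_pos": [0.054,0,0],"spin": 0}])

```text
time_s: 21.7
tcp_pos: [608.7, 36.1, 43.4]
tool_rot: [-1.571, 0.0, 0.127]
ft_force: [-1.9, 3.3, -3.6]
opening: 14.6
```

Request:
move_arm(motion=[{"delta_pos": [0.008,0,0],"spin": 0},{"delta_pos": [0.013,0,0],"spin": 0},{"delta_pos": [0.017,0,0],"spin": 0},{"delta_pos": [0.02,0,0],"spin": 0},{"delta_pos": [0.021,0,0],"spin": 0}])

```text
time_s: 22.32
tcp_pos: [627.5, 38.0, 43.3]
tool_rot: [-1.572, 0.003, 0.127]
ft_force: [-16.0, -2.5, 11.5]
opening: 13.8
```

```bash
python3 -c "
from h import *
im,C,o=shot('w7');print(o['opening'],o['ft_force'])
step((627.9,38.7,43.5),0.129)
print([(c,s) for c,s,m in blobs(cv2.imread('pics/w5.png'),(22,150,60),(32,255,255),60)])
print([(c,s) for c,s,m in blobs(im,(22,150,60),(32,255,255),60)])"
```

```text
13.833613542231971 [-16.   -2.5  11.5]
tcp [627.5  38.1  43.3] yaw 0.127 t 22.4 -> delta [0.0005, -0.0002, 0.0006] spin -0.1
[(array([ 70. , 161.2]), array([  52,  133,   40,   54, 1439], dtype=int32)), (array([208.3, 164. ]), array([199, 133,  22,  54, 808], dtype=int32)), (array([ 37.7, 169.9]), array([  21,  139,   34,   64, 1440], dtype=int32)), (array([186. , 170.1]), array([ 175,  139,   23,   64, 1199], dtype=int32))]
[(array([ 72.6, 161.9]), array([  55,  133,   39,   55, 1416], dtype=int32)), (array([210. , 164.4]), array([201, 133,  22,  54, 782], dtype=int32)), (array([ 40.9, 170.3]), array([  25,  139,   33,   64, 1405], dtype=int32)), (array([187.7, 170.4]), array([ 177,  139,   22,   64, 1173], dtype=int32)), (array([339.7, 170.1]), array([ 325,  139,   36,   64, 1659], dtype=int32))]
```

Request:
move_arm(motion=[{"delta_pos": [0,0,0],"spin": 0},{"delta_pos": [0,0,0],"spin": 0},{"delta_pos": [0,-0.04,0],"spin": 0},{"delta_pos": [0,-0.1,0],"spin": 0},{"delta_pos": [0,-0.15,0],"spin": 0}], gripper=0.04)

```text
time_s: 23.0
tcp_pos: [629.2, 38.9, 195.8]
tool_rot: [-1.571, -0.001, 0.128]
ft_force: [0.4, 0.1, -0.1]
opening: 39.9
```

```bash
python3 -c "
from h import *
step((390,330,220),-0.29)"
```

```text
tcp [629.2  38.9 195.8] yaw 0.128 t 23.0 -> delta [-0.2002, -0.0244, 0.3192] spin 23.9
```

Request:
move_arm(motion=[{"delta_pos": [-0.025,-0.003,0.04],"spin": 3},{"delta_pos": [-0.05,-0.006,0.08],"spin": 6},{"delta_pos": [-0.075,-0.009,0.12],"spin": 9},{"delta_pos": [-0.1,-0.012,0.16],"spin": 12},{"delta_pos": [-0.125,-0.018,0.2],"spin": 15}], gripper=0.06)

```text
time_s: 23.62
tcp_pos: [478.6, 222.2, 211.8]
tool_rot: [-1.571, -0.001, -0.136]
ft_force: [0.8, 0.8, 0.4]
opening: 59.9
```

```bash
python3 -c "
from h import *
step((390,330,220),-0.29)"
```

```text
tcp [478.6 222.2 211.8] yaw -0.136 t 23.6 -> delta [-0.1024, -0.0083, 0.0947] spin 8.8
```

Request:
move_arm(motion=[{"delta_pos": [-0.035,-0.003,0.03],"spin": 3},{"delta_pos": [-0.07,-0.006,0.065],"spin": 6},{"delta_pos": [-0.102,-0.008,0.095],"spin": 8.8},{"delta_pos": [-0.102,-0.008,0.095],"spin": 8.8},{"delta_pos": [-0.102,-0.008,0.095],"spin": 8.8}])

```text
time_s: 24.25
tcp_pos: [391.6, 328.7, 219.5]
tool_rot: [-1.571, -0.001, -0.287]
ft_force: [1.2, -0.2, 0.0]
opening: 60.0
```

```bash
python3 -c "
from h import *; from packs import packs
im,C,o=shot('w8'); p=packs(im,C)
for q,a in p: step((q[0],q[1],34),a)"
python3 -c "
from h import *; from packs import packs
im=cv2.imread('pics/w8.png'); C=cam('wrist',bot.get_obs()); p=packs(im,C,lo=(5,190,120))
for q,a in p: step((q[0],q[1],34),a)
cv2.imwrite('pics/w8b.png',im)"
```

```text
fin [330.8 192.4] [425.5 390.5] yaw -0.266 LxS 39 15 fin->copper yaw [-0.261] [(array([464. , 380.2]), 37, 20)]
fin [220.  240.5] [442.8 272.6] yaw -0.316 LxS 39 14 fin->copper yaw [-0.322] [(array([480.7, 260. ]), 36, 20)]
tcp [391.9 328.3 219.4] yaw -0.289 t 24.3 -> delta [0.0144, 0.1854, 0.0692] spin -1.3
tcp [391.9 328.3 219.4] yaw -0.289 t 24.3 -> delta [0.0646, 0.1854, -0.0388] spin 1.6
```

View pics/w8b.png

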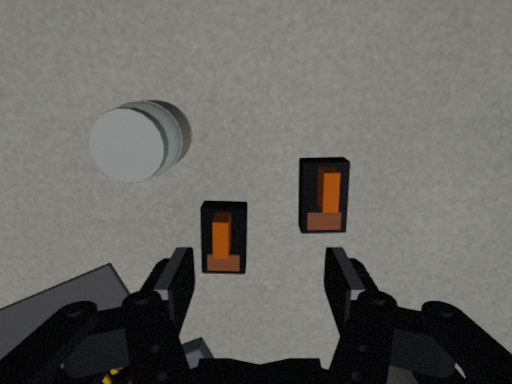

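Request:
move_arm(motion=[{"delta_pos": [0.035,0.03,-0.02],"spin": 1.6},{"delta_pos": [0.0645,0.07,-0.039],"spin": 1.6},{"delta_pos": [0.0645,0.11,-0.039],"spin": 1.6},{"delta_pos": [0.0645,0.15,-0.039],"spin": 1.6},{"delta_pos": [0.0645,0.185,-0.039],"spin": 1.6}])

```text
time_s: 24.92
tcp_pos: [442.6, 271.8, 32.8]
tool_rot: [-1.571, 0.0, -0.318]
ft_force: [1.2, -0.2, 0.4]
opening: 60.4
```

Request:
move_arm(motion=[{"delta_pos": [0,0,0],"spin": 0},{"delta_pos": [0,0,0],"spin": 0}])

```text
time_s: 25.18
tcp_pos: [442.7, 273.3, 35.5]
tool_rot: [-1.57, -0.0, -0.317]
ft_force: [1.1, 0.5, 0.4]
opening: 59.7
```

Request:
move_arm(motion=[{"delta_pos": [0,0,0],"spin": 0},{"delta_pos": [0,0,0],"spin": 0},{"delta_pos": [0,0,0],"spin": 0},{"delta_pos": [0,0,0],"spin": 0},{"delta_pos": [0,0,0],"spin": 0}], gripper=0, newtons=80)

```text
time_s: 25.8
tcp_pos: [442.4, 273.2, 35.4]
tool_rot: [-1.571, -0.001, -0.316]
ft_force: [-2.7, -3.6, 15.6]
opening: 14.3
```

Request:
move_arm(motion=[{"delta_pos": [0,-0.02,0],"spin": 0},{"delta_pos": [0,-0.04,0],"spin": 0},{"delta_pos": [0,-0.065,0],"spin": 0},{"delta_pos": [0,-0.09,0],"spin": 0},{"delta_pos": [0,-0.09,0],"spin": 0}])

```text
time_s: 26.42
tcp_pos: [442.9, 273.8, 127.0]
tool_rot: [-1.568, -0.003, -0.316]
ft_force: [0.5, 0.0, -1.6]
opening: 14.5
```

```bash
python3 -c "
from h import *
step((504,-47.9,122),0.129)"
```

```text
tcp [442.9 273.8 127. ] yaw -0.316 t 26.4 -> delta [0.1581, 0.0048, -0.2868] spin -25.5
```

Request:
move_arm(motion=[{"delta_pos": [0.022,0,-0.04],"spin": -4},{"delta_pos": [0.045,0,-0.08],"spin": -8},{"delta_pos": [0.068,0,-0.12],"spin": -12},{"delta_pos": [0.09,0,-0.16],"spin": -16},{"delta_pos": [0.11,0,-0.2],"spin": -20}])

```text
time_s: 27.05
tcp_pos: [484.3, 47.3, 124.4]
tool_rot: [-1.571, 0.0, 0.035]
ft_force: [1.0, 0.3, -1.9]
opening: 14.2
```

```bash
python3 -c "
from h import *
step((504,-47.9,110),0.129)"
```

```text
tcp [484.3  47.3 124.4] yaw 0.035 t 27.1 -> delta [0.0163, 0.0144, -0.0959] spin -5.4
```

Request:
move_arm(motion=[{"delta_pos": [0.006,0.005,-0.035],"spin": -2},{"delta_pos": [0.012,0.01,-0.065],"spin": -4},{"delta_pos": [0.016,0.014,-0.085],"spin": -5.2},{"delta_pos": [0.016,0.014,-0.091],"spin": -5.2},{"delta_pos": [0.016,0.014,-0.091],"spin": -5.2}])

```text
time_s: 27.68
tcp_pos: [503.1, -41.2, 110.4]
tool_rot: [-1.57, 0.0, 0.123]
ft_force: [-0.5, -0.3, -1.4]
opening: 14.2
```

Request:
move_arm(motion=[{"delta_pos": [0,0,0],"spin": 0}])

```text
time_s: 27.8
tcp_pos: [503.3, -40.5, 110.6]
tool_rot: [-1.571, -0.0, 0.125]
ft_force: [0.7, 0.0, -2.0]
opening: 14.5
```

```bash
python3 -c "
from h import *
print(bot.get_obs()['opening'])
step((504,-47.9,44),0.129)"
```

```text
14.509701968160076
tcp [503.3 -40.5 110.6] yaw 0.125 t 27.8 -> delta [-0.0002, 0.0666, -0.0075] spin -0.2
```

Request:
move_arm(motion=[{"delta_pos": [0,0.02,-0.0075],"spin": -0.2},{"delta_pos": [0,0.04,-0.0075],"spin": -0.2},{"delta_pos": [0,0.055,-0.0075],"spin": -0.2},{"delta_pos": [0,0.062,-0.0075],"spin": -0.2},{"delta_pos": [0,0.0665,-0.0075],"spin": -0.2}])

```text
time_s: 28.42
tcp_pos: [504.3, -48.5, 43.5]
tool_rot: [-1.57, 0.0, 0.128]
ft_force: [-1.4, -1.3, 2.3]
opening: 14.1
```

Request:
move_arm(motion=[{"delta_pos": [0,0,0],"spin": 0}])

```text
time_s: 28.55
tcp_pos: [504.5, -48.7, 44.0]
tool_rot: [-1.571, -0.0, 0.128]
ft_force: [-0.2, -0.3, -2.6]
opening: 14.3
```

```bash
python3 -c "
from h import *
o=bot.get_obs();print(o['opening'],o['ft_force'])
step((636.9,-30.7,43.5),0.129)"
```

```text
14.294560594275946 [-0.2 -0.3 -2.6]
tcp [504.5 -48.7  44. ] yaw 0.128 t 28.6 -> delta [0.1336, 0.0005, 0.001] spin -0.1
```

Request:
move_arm(motion=[{"delta_pos": [0.012,0.0005,0.001],"spin": 0},{"delta_pos": [0.024,0.0005,0.001],"spin": 0},{"delta_pos": [0.036,0.0005,0.001],"spin": 0},{"delta_pos": [0.048,0.0005,0.001],"spin": 0},{"delta_pos": [0.06,0.0005,0.001],"spin": 0}])

```text
time_s: 29.18
tcp_pos: [564.0, -39.8, 43.5]
tool_rot: [-1.571, 0.001, 0.128]
ft_force: [-5.9, 1.5, 4.5]
opening: 14.0
```

Request:
move_arm(motion=[{"delta_pos": [0.012,0,0],"spin": 0},{"delta_pos": [0.024,0,0],"spin": 0},{"delta_pos": [0.034,0,0],"spin": 0},{"delta_pos": [0.044,0,0],"spin": 0},{"delta_pos": [0.054,0,0],"spin": 0}])

```text
time_s: 29.8
tcp_pos: [617.5, -32.8, 43.5]
tool_rot: [-1.57, 0.001, 0.128]
ft_force: [-6.9, 1.8, 6.6]
opening: 14.1
```

Request:
move_arm(motion=[{"delta_pos": [0.008,0,0],"spin": 0},{"delta_pos": [0.013,0,0],"spin": 0},{"delta_pos": [0.017,0,0],"spin": 0},{"delta_pos": [0.02,0,0],"spin": 0},{"delta_pos": [0.021,0,0],"spin": 0}])

```text
time_s: 30.42
tcp_pos: [636.2, -30.9, 43.4]
tool_rot: [-1.572, 0.005, 0.127]
ft_force: [-24.9, -2.4, 24.4]
opening: 14.2
```

```bash
python3 -c "
from h import *
im,C,o=shot('w9');print(o['opening'],o['ft_force'])
step((636.9,-30.7,43.5),0.129)
print([(c,s) for c,s,m in blobs(im,(22,150,60),(32,255,255),60)])"
```

```text
14.23835346332993 [-24.9  -2.4  24.4]
tcp [636.2 -30.9  43.5] yaw 0.127 t 30.5 -> delta [0.0007, -0.0, 0.0001] spin -0.1
[(array([ 71.9, 162.1]), array([  54,  134,   40,   54, 1408], dtype=int32)), (array([209. , 164.7]), array([200, 134,  22,  54, 785], dtype=int32)), (array([ 40.6, 170.3]), array([  25,  140,   32,   63, 1317], dtype=int32)), (array([186.8, 170.7]), array([ 176,  140,   22,   63, 1166], dtype=int32)), (array([338.6, 170.3]), array([ 323,  140,   37,   63, 1647], dtype=int32)), (array([482.5, 171.1]), array([ 465,  140,   36,   63, 1593], dtype=int32))]
```

Request:
move_arm(motion=[{"delta_pos": [0,0,0],"spin": 0},{"delta_pos": [0,0,0],"spin": 0},{"delta_pos": [0,-0.04,0],"spin": 0},{"delta_pos": [0,-0.1,0],"spin": 0},{"delta_pos": [0,-0.16,0],"spin": 0}], gripper=0.04)

```text
time_s: 31.1
tcp_pos: [638.2, -30.6, 205.1]
tool_rot: [-1.57, -0.0, 0.128]
ft_force: [1.2, -1.4, 0.6]
opening: 40.3
```

Request:
move_arm(motion=[{"delta_pos": [-0.025,0,0.05],"spin": 3},{"delta_pos": [-0.05,0,0.1],"spin": 6},{"delta_pos": [-0.075,0,0.15],"spin": 9},{"delta_pos": [-0.1,0,0.2],"spin": 12},{"delta_pos": [-0.125,0,0.25],"spin": 15}], gripper=0.06)

```text
time_s: 31.72
tcp_pos: [481.6, 202.8, 203.8]
tool_rot: [-1.57, -0.001, -0.136]
ft_force: [1.5, 0.9, -1.2]
opening: 59.5
```

```bash
python3 -c "
from h import *
step((375,375,215),-0.266)"
```

```text
tcp [481.6 202.8 203.8] yaw -0.136 t 31.7 -> delta [-0.129, -0.0113, 0.1561] spin 7.4
```

Request:
move_arm(motion=[{"delta_pos": [-0.035,-0.003,0.045],"spin": 2},{"delta_pos": [-0.075,-0.006,0.09],"spin": 4},{"delta_pos": [-0.11,-0.01,0.13],"spin": 6},{"delta_pos": [-0.127,-0.011,0.151],"spin": 7.4},{"delta_pos": [-0.127,-0.011,0.151],"spin": 7.4}])

```text
time_s: 32.35
tcp_pos: [375.4, 370.2, 214.9]
tool_rot: [-1.569, 0.0, -0.26]
ft_force: [-0.2, -0.6, -0.4]
opening: 60.2
```

Request:
move_arm(motion=[{"delta_pos": [0,0,0],"spin": 0}])

```text
time_s: 32.48
tcp_pos: [377.3, 367.5, 214.3]
tool_rot: [-1.571, -0.0, -0.264]
ft_force: [0.4, -0.2, 0.6]
opening: 60.0
```

```bash
python3 -c "
from h import *; from packs import packs
im,C,o=shot('w10'); p=packs(im,C,lo=(5,190,120))
for q,a in p: step((q[0],q[1],34),a)"
```

```text
fin [294.9 219.4] [425.2 391. ] yaw -0.256 LxS 38 15 fin->copper yaw [-0.252] [(array([464.2, 381. ]), 36, 20)]
tcp [377.5 367.2 214.3] yaw -0.265 t 32.5 -> delta [0.0398, 0.1803, 0.0355] spin -0.5
```

Request:
move_arm(motion=[{"delta_pos": [0.02,0.03,0.018],"spin": 0},{"delta_pos": [0.04,0.07,0.0355],"spin": 0},{"delta_pos": [0.04,0.11,0.0355],"spin": 0},{"delta_pos": [0.04,0.15,0.0355],"spin": 0},{"delta_pos": [0.04,0.18,0.0355],"spin": 0}])

```text
time_s: 33.15
tcp_pos: [425.2, 390.3, 32.5]
tool_rot: [-1.572, 0.001, -0.265]
ft_force: [1.2, -0.4, 0.7]
opening: 59.9
```

Request:
move_arm(motion=[{"delta_pos": [0,0,0],"spin": 0},{"delta_pos": [0,0,0],"spin": 0}])

```text
time_s: 33.4
tcp_pos: [425.4, 391.9, 35.5]
tool_rot: [-1.57, -0.0, -0.264]
ft_force: [-0.1, 1.0, 0.0]
opening: 59.9
```

Request:
move_arm(motion=[{"delta_pos": [0,0,0],"spin": 0},{"delta_pos": [0,0,0],"spin": 0},{"delta_pos": [0,0,0],"spin": 0},{"delta_pos": [0,0,0],"spin": 0},{"delta_pos": [0,0,0],"spin": 0}], gripper=0, newtons=80)

```text
time_s: 34.02
tcp_pos: [424.9, 392.0, 35.2]
tool_rot: [-1.57, -0.001, -0.264]
ft_force: [-0.5, -3.0, 9.8]
opening: 14.4
```

Request:
move_arm(motion=[{"delta_pos": [0,-0.02,0],"spin": 0},{"delta_pos": [0,-0.04,0],"spin": 0},{"delta_pos": [0,-0.065,0],"spin": 0},{"delta_pos": [0,-0.09,0],"spin": 0},{"delta_pos": [0,-0.09,0],"spin": 0}])

```text
time_s: 34.65
tcp_pos: [425.4, 392.8, 127.2]
tool_rot: [-1.568, -0.002, -0.264]
ft_force: [0.6, -0.3, -3.2]
opening: 14.3
```

```bash
python3 -c "
from h import *
step((513,-117.3,122),0.129)"
```

```text
tcp [425.4 392.8 127.2] yaw -0.264 t 34.6 -> delta [0.2175, 0.0043, -0.4696] spin -22.5
```

Request:
move_arm(motion=[{"delta_pos": [0.02,0,-0.044],"spin": -2.5},{"delta_pos": [0.042,0,-0.092],"spin": -5},{"delta_pos": [0.065,0,-0.14],"spin": -7.5},{"delta_pos": [0.087,0,-0.188],"spin": -10},{"delta_pos": [0.109,0,-0.235],"spin": -12.5}])

```text
time_s: 35.28
tcp_pos: [468.5, 134.6, 124.3]
tool_rot: [-1.571, 0.0, -0.044]
ft_force: [0.3, 0.2, -1.9]
opening: 14.5
```

```bash
python3 -c "
from h import *
step((513,-117.3,120),0.129)"
```

```text
tcp [468.5 134.6 124.3] yaw -0.044 t 35.3 -> delta [0.0556, 0.0043, -0.2497] spin -9.9
```

Request:
move_arm(motion=[{"delta_pos": [0.011,0,-0.05],"spin": -2},{"delta_pos": [0.022,0,-0.1],"spin": -4},{"delta_pos": [0.034,0,-0.15],"spin": -6},{"delta_pos": [0.045,0,-0.2],"spin": -8},{"delta_pos": [0.054,0.004,-0.24],"spin": -9.8}])

```text
time_s: 35.9
tcp_pos: [511.6, -108.0, 120.3]
tool_rot: [-1.571, 0.0, 0.125]
ft_force: [1.0, -0.1, -2.8]
opening: 14.8
```

Request:
move_arm(motion=[{"delta_pos": [0,0,0],"spin": 0},{"delta_pos": [0,0,0],"spin": 0}])

```text
time_s: 36.15
tcp_pos: [511.3, -105.2, 120.2]
tool_rot: [-1.57, 0.0, 0.125]
ft_force: [0.6, 0.5, -2.0]
opening: 14.3
```

```bash
python3 -c "
from h import *
print(bot.get_obs()['opening'])
step((513,-117.3,44),0.129)"
```

```text
14.336893556964352
tcp [ 511.3 -105.2  120.2] yaw 0.125 t 36.1 -> delta [0.0002, 0.0762, -0.0123] spin -0.2
```

Request:
move_arm(motion=[{"delta_pos": [0,0.022,-0.012],"spin": -0.2},{"delta_pos": [0,0.044,-0.012],"spin": -0.2},{"delta_pos": [0,0.063,-0.012],"spin": -0.2},{"delta_pos": [0,0.071,-0.012],"spin": -0.2},{"delta_pos": [0,0.076,-0.012],"spin": -0.2}])

```text
time_s: 36.78
tcp_pos: [513.2, -116.9, 44.1]
tool_rot: [-1.57, 0.0, 0.13]
ft_force: [0.5, 0.3, -2.7]
opening: 14.3
```

Request:
move_arm(motion=[{"delta_pos": [0,0,0],"spin": 0}])

```text
time_s: 36.9
tcp_pos: [513.3, -117.3, 44.5]
tool_rot: [-1.571, -0.0, 0.129]
ft_force: [-0.8, 0.8, -2.5]
opening: 14.0
```

```bash
python3 -c "
from h import *
o=bot.get_obs();print(o['opening'],o['ft_force'])
step((645.9,-100.1,43.5),0.129)"
```

```text
13.99871957720226 [-0.8  0.8 -2.5]
tcp [ 513.3 -117.3   44.5] yaw 0.129 t 36.9 -> delta [0.1337, 0.001, -0.0] spin 0.0
```

Request:
move_arm(motion=[{"delta_pos": [0.012,0.001,0],"spin": 0},{"delta_pos": [0.024,0.001,0],"spin": 0},{"delta_pos": [0.036,0.001,0],"spin": 0},{"delta_pos": [0.048,0.001,0],"spin": 0},{"delta_pos": [0.06,0.001,0],"spin": 0}])

```text
time_s: 37.52
tcp_pos: [573.5, -109.3, 43.4]
tool_rot: [-1.57, 0.0, 0.129]
ft_force: [-2.0, 1.8, -2.7]
opening: 14.4
```

Request:
move_arm(motion=[{"delta_pos": [0.012,0,0],"spin": 0},{"delta_pos": [0.024,0,0],"spin": 0},{"delta_pos": [0.034,0,0],"spin": 0},{"delta_pos": [0.044,0,0],"spin": 0},{"delta_pos": [0.054,0,0],"spin": 0}])

```text
time_s: 38.15
tcp_pos: [626.8, -102.8, 43.4]
tool_rot: [-1.571, 0.0, 0.129]
ft_force: [-1.7, 2.3, -3.0]
opening: 14.5
```

Request:
move_arm(motion=[{"delta_pos": [0.008,0,0],"spin": 0},{"delta_pos": [0.013,0,0],"spin": 0},{"delta_pos": [0.017,0,0],"spin": 0},{"delta_pos": [0.02,0,0],"spin": 0},{"delta_pos": [0.021,0,0],"spin": 0}])

```text
time_s: 38.78
tcp_pos: [644.9, -100.9, 43.3]
tool_rot: [-1.572, 0.005, 0.129]
ft_force: [-21.1, -1.6, 15.2]
opening: 14.5
```

```bash
python3 -c "
from h import *
im,C,o=shot('w11');print(o['opening'],o['ft_force'])
step((645.9,-100.1,43.5),0.129)
print([(c,s) for c,s,m in blobs(im,(22,150,60),(32,255,255),60)])"
```

```text
14.506226943897218 [-21.1  -1.6  15.2]
tcp [ 644.9 -100.9   43.3] yaw 0.129 t 38.8 -> delta [0.0011, -0.0002, 0.0007] spin -0.0
[(array([210.1, 165.4]), array([201, 135,  22,  53, 786], dtype=int32)), (array([188.4, 171.2]), array([ 178,  140,   21,   64, 1118], dtype=int32)), (array([339.7, 171.1]), array([ 325,  140,   36,   64, 1658], dtype=int32)), (array([483.7, 172.2]), array([ 466,  141,   36,   63, 1599], dtype=int32))]
```

Request:
move_arm(motion=[{"delta_pos": [0,0,0],"spin": 0},{"delta_pos": [0,0,0],"spin": 0},{"delta_pos": [0,-0.04,0],"spin": 0},{"delta_pos": [0,-0.1,0],"spin": 0},{"delta_pos": [0,-0.16,0],"spin": 0}], gripper=0.04)

```text
time_s: 39.45
tcp_pos: [647.1, -100.1, 205.3]
tool_rot: [-1.57, -0.0, 0.129]
ft_force: [0.8, -1.2, 0.3]
opening: 39.8
```

Request:
move_arm(motion=[{"delta_pos": [-0.02,-0.01,0.04],"spin": 0},{"delta_pos": [-0.04,-0.03,0.08],"spin": 0},{"delta_pos": [-0.06,-0.04,0.12],"spin": 0},{"delta_pos": [-0.08,-0.04,0.15],"spin": 0},{"delta_pos": [-0.08,-0.04,0.15],"spin": 0}], gripper=0)

```text
time_s: 40.08
tcp_pos: [547.4, 40.5, 244.3]
tool_rot: [-1.572, -0.001, 0.133]
ft_force: [0.8, 0.1, -0.0]
opening: -0.4
```

```bash
python3 -c "
from h import *
im,C,o=shot('w12');print(o['tcp_pos'],o['ft_force'])
cv2.imwrite('pics/w12b.png',cv2.resize(im,(800,600),interpolation=cv2.INTER_CUBIC))"
```

```text
[547.4  40.5 244.3] [ 0.8  0.1 -0. ]
```

View pics/w12b.png

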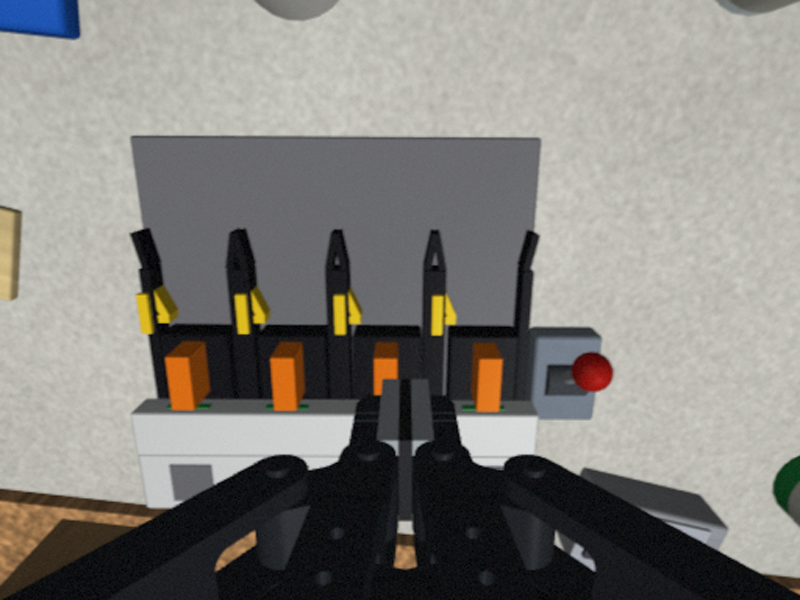

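```bash
python3 -c "
from h import *
C=cam('wrist',bot.get_obs());print(cast(C,592/1.5625,372/1.5625,75))
step((559,167,62),0.129)"
```

```text
[596.2 168.7  75. ]
tcp [548.3  38.8 244. ] yaw 0.131 t 40.1 -> delta [0.027, 0.1819, 0.1259] spin 0.1
```

Request:
move_arm(motion=[{"delta_pos": [0.01,0,0.05],"spin": 0},{"delta_pos": [0.027,0,0.1],"spin": 0},{"delta_pos": [0.027,0.02,0.128],"spin": 0},{"delta_pos": [0.027,0.06,0.128],"spin": 0},{"delta_pos": [0.027,0.1,0.128],"spin": 0}])

```text
time_s: 40.75
tcp_pos: [559.6, 168.3, 142.1]
tool_rot: [-1.571, -0.0, 0.128]
ft_force: [1.0, -0.2, 0.5]
opening: -0.3
```

Request:
move_arm(motion=[{"delta_pos": [0,0.03,0],"spin": 0},{"delta_pos": [0,0.055,0],"spin": 0},{"delta_pos": [0,0.075,0],"spin": 0},{"delta_pos": [0,0.082,0],"spin": 0},{"delta_pos": [0,0.082,0],"spin": 0}])

```text
time_s: 41.38
tcp_pos: [558.9, 168.7, 61.4]
tool_rot: [-1.571, 0.0, 0.129]
ft_force: [1.5, 0.5, -0.1]
opening: 0.0
```

Request:
move_arm(motion=[{"delta_pos": [0.01,0,0],"spin": 0},{"delta_pos": [0.02,0,0],"spin": 0},{"delta_pos": [0.03,0,0],"spin": 0},{"delta_pos": [0.04,0,0],"spin": 0},{"delta_pos": [0.045,0,0],"spin": 0}])

```text
time_s: 42.0
tcp_pos: [604.0, 174.7, 61.4]
tool_rot: [-1.57, -0.0, 0.129]
ft_force: [-0.7, 0.0, -0.5]
opening: -0.1
```

Request:
move_arm(motion=[{"delta_pos": [0.008,0,0],"spin": 0},{"delta_pos": [0.014,0,0],"spin": 0},{"delta_pos": [0.018,0,0],"spin": 0},{"delta_pos": [0.021,0,0],"spin": 0},{"delta_pos": [0.0225,0,0],"spin": 0}])

```text
time_s: 42.62
tcp_pos: [625.6, 177.4, 61.4]
tool_rot: [-1.571, 0.0, 0.129]
ft_force: [-1.5, -0.3, -0.8]
opening: -0.1
```

Request:
move_arm(motion=[{"delta_pos": [0.002,0,0],"spin": 0},{"delta_pos": [0.003,0,0],"spin": 0},{"delta_pos": [0.003,0,0],"spin": 0}])

```text
time_s: 43.0
tcp_pos: [627.8, 177.7, 61.3]
tool_rot: [-1.571, 0.001, 0.129]
ft_force: [-6.0, -1.0, 1.2]
opening: 0.2
```

Request:
move_arm(motion=[{"delta_pos": [0.0015,0,0],"spin": 0},{"delta_pos": [0.0015,0,0],"spin": 0}])

```text
time_s: 43.25
tcp_pos: [628.1, 177.8, 61.1]
tool_rot: [-1.572, 0.004, 0.13]
ft_force: [-13.4, -2.9, 7.0]
opening: -0.2
```

Request:
move_arm(motion=[{"delta_pos": [-0.03,0,0],"spin": 0},{"delta_pos": [-0.05,-0.05,0],"spin": 0},{"delta_pos": [-0.06,-0.1,0],"spin": 0},{"delta_pos": [-0.08,-0.16,0],"spin": 0},{"delta_pos": [-0.1,-0.22,0],"spin": 0}])

```text
time_s: 43.88
tcp_pos: [530.8, 165.2, 282.0]
tool_rot: [-1.571, -0.001, 0.129]
ft_force: [0.6, -0.0, 0.3]
opening: -0.2
```

```bash
python3 -c "
from h import *
im,C,o=shot('w13');print(o['tcp_pos'],o['ft_force'])
cv2.imwrite('pics/w13b.png',im)
step((400,-270,300),-1.4)
for c,s,m in blobs(im,(0,150,60),(4,255,255),60)+blobs(im,(175,150,60),(179,255,255),60): print(c,s,cast(C,c[0],c[1],75))
step((430,-170,290),0)"
```

```text
[530.8 165.2 282. ] [ 0.6 -0.   0.3]
tcp [530.7 167.6 289.2] yaw 0.132 t 43.9 -> delta [-0.1869, -0.0122, -0.4167] spin 87.8
tcp [530.7 167.6 289.2] yaw 0.132 t 43.9 -> delta [-0.1441, -0.0019, -0.3215] spin 7.5
```

```bash
python3 -c "
from h import *
step((490,-300,300),-1.5708)"
```

```text
tcp [530.7 167.6 289.2] yaw 0.132 t 43.9 -> delta [-0.1016, -0.0116, -0.4582] spin 97.5
```

Request:
move_arm(motion=[{"delta_pos": [-0.011,0,-0.05],"spin": 0},{"delta_pos": [-0.022,0,-0.1],"spin": 0},{"delta_pos": [-0.033,-0.005,-0.15],"spin": 0},{"delta_pos": [-0.045,-0.005,-0.2],"spin": 0},{"delta_pos": [-0.056,-0.005,-0.25],"spin": 0}])

```text
time_s: 44.55
tcp_pos: [507.9, -91.7, 285.5]
tool_rot: [-1.572, -0.001, 0.129]
ft_force: [0.9, 0.6, -0.9]
opening: 0.2
```

Request:
move_arm(motion=[{"delta_pos": [-0.011,0,-0.05],"spin": 0},{"delta_pos": [-0.022,0,-0.1],"spin": 0},{"delta_pos": [-0.033,0,-0.15],"spin": 0},{"delta_pos": [-0.045,0,-0.205],"spin": 0},{"delta_pos": [-0.045,0,-0.205],"spin": 0}])

```text
time_s: 45.18
tcp_pos: [488.6, -303.7, 284.4]
tool_rot: [-1.571, 0.0, 0.123]
ft_force: [-0.0, -0.1, -0.7]
opening: 0.1
```

Request:
move_arm(motion=[{"delta_pos": [0,0,0],"spin": 10},{"delta_pos": [0,0,0],"spin": 20},{"delta_pos": [0,0,0],"spin": 30},{"delta_pos": [0,0,0],"spin": 40},{"delta_pos": [0,0,0],"spin": 49}])

```text
time_s: 45.8
tcp_pos: [490.2, -298.3, 285.3]
tool_rot: [-1.571, -0.001, -0.731]
ft_force: [-0.0, -0.2, 0.3]
opening: 0.3
```

Request:
move_arm(motion=[{"delta_pos": [0,0,0],"spin": 10},{"delta_pos": [0,0,0],"spin": 20},{"delta_pos": [0,0,0],"spin": 30},{"delta_pos": [0,0,0],"spin": 40},{"delta_pos": [0,0,0],"spin": 49}])

```text
time_s: 46.42
tcp_pos: [490.2, -298.3, 285.3]
tool_rot: [-1.57, -0.0, -1.586]
ft_force: [-0.4, 0.9, 0.5]
opening: -0.2
```

Request:
move_arm(motion=[{"delta_pos": [0,0,0],"spin": 0},{"delta_pos": [0,0,0],"spin": 0}])

```text
time_s: 46.68
tcp_pos: [490.0, -298.6, 285.2]
tool_rot: [-1.571, -0.0, -1.577]
ft_force: [-0.1, -0.2, 0.2]
opening: 0.1
```

```bash
python3 -c "
from h import *
im,C,o=shot('w14');print(o['tcp_pos'],o['tool_rot'])
cv2.imwrite('pics/w14b.png',cv2.resize(im,(800,600),interpolation=cv2.INTER_CUBIC))
for c,s,m in blobs(im,(100,120,30),(130,255,255),300): print(c,s)"
```

```text
[ 490.  -298.6  285.2] [-1.6 -0.  -1.6]
[199.  130.9] [ 176   55   45  156 4844]
```

View pics/w14b.png

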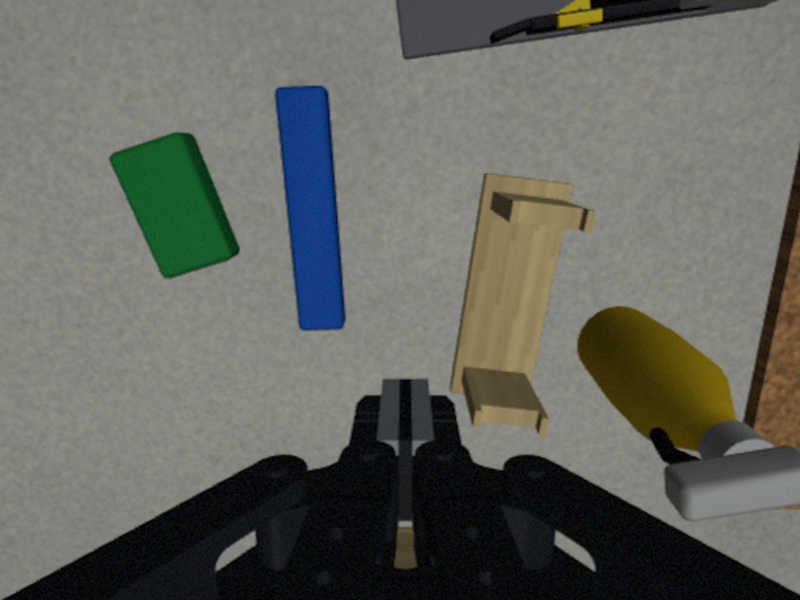

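```bash
python3 -c "
from h import *
im=cv2.imread('pics/w14.png')[100:290,280:400]
cv2.imwrite('pics/w14c.png',cv2.resize(im,None,fx=3,fy=3,interpolation=cv2.INTER_CUBIC))"
```

```text
(no output)
```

View pics/w14c.png

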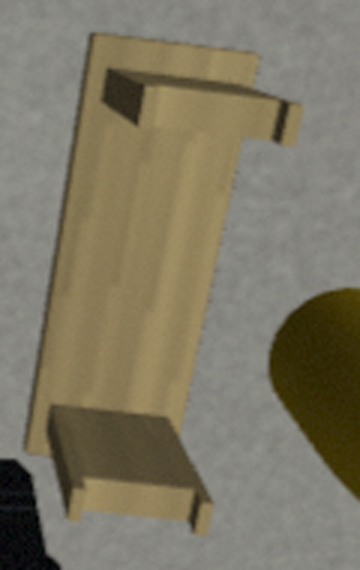

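```bash
python3 - <<'E'
from h import *
im=cv2.imread("pics/w14.png"); o=bot.get_obs(); C=cam("wrist",o)
g=lambda u,v,z:cast(C,280+u/3,100+v/3,z)[:2]
U=[g(145,83,90),g(138,126,90),g(300,103,90),g(295,146,90)]
L=[g(70,480,90),g(67,520,90),g(213,497,90),g(207,533,90)]
for q in U+L: print(q)
u=np.mean(U,0);l=np.mean(L,0);d=u-l
print("U",u,"L",l,"mid",(u+l)/2,"dist",np.linalg.norm(d),"yaw %.3f"%np.arctan2(-d[0],d[1]))
print("width",np.linalg.norm(U[0]-U[2]),np.linalg.norm(L[1]-L[3]), "seatL at80", g(83,478,80),g(195,490,80))
c,s,m=blobs(im,(100,120,30),(130,255,255),300)[0]
w=np.array([cast(C,*p,40)[:2] for p in max(cv2.findContours(m.astype(np.uint8),0,1)[0],key=len).reshape(-1,2)],np.float32)
r=cv2.minAreaRect(w);b=cv2.boxPoints(r);print("brush",r)
print(b)
E
```

```text
[ 559.3 -255.2]
[ 557.7 -269.4]
[ 611.5 -262.1]
[ 611.3 -276.5]
[ 539.1 -401.8]
[ 538.5 -418.7]
[ 593.4 -409.3]
[ 592.3 -424.7]
U [ 585.  -265.8] L [ 565.8 -413.6] mid [ 575.4 -339.7] dist 149.07161077966524 yaw -0.129
width 52.70849909196283 54.06772306288861 seatL at80 [ 545.5 -406.3] [ 589.2 -411.7]
brush ((421.165771484375, -270.44708251953125), (36.07154083251953, 177.3641815185547), 1.8194152116775513)
[[ 400.3 -182.4]
 [ 406.  -359.7]
 [ 442.  -358.5]
 [ 436.4 -181.2]]
```

```bash
python3 - <<'E'
from h import *
C=cam("wrist",bot.get_obs()); T=cam("top"); k=1.5625
for n,u,v,z in [("headTL",668,475,195),("headBL",690,520,195),("base left",579,345,20),("base top",615,307,5),("neck",730,430,170)]: print(n,cast(C,u/k,v/k,z))
for n,u,v,z in [("head",596,192,205),("headend",606,226,205),("base",572,244,0),("baseL",558,235,10)]: print("top",n,cast(T,u/k,v/k,z))
step((421.2,-270.4,110),-1.539)
E
```

```text
headTL [ 626.3 -386.8  195. ]
headBL [ 642.  -414.9  195. ]
base left [ 635.4 -382.1   20. ]
base top [ 668.2 -353.6    5. ]
neck [ 671.3 -375.3  170. ]
top head [ 693.2 -379.2  205. ]
top headend [ 630.  -393.2  205. ]
top base [ 645.6 -382.7    0. ]
top baseL [ 662.7 -352.5   10. ]
tcp [ 489.9 -298.8  285.1] yaw -1.578 t 46.7 -> delta [-0.0279, 0.1751, -0.069] spin -2.2
```

```bash
python3 -c "
from h import *
step((420.7,-255.4,9),-1.539)"
```

```text
tcp [ 489.9 -298.8  285.1] yaw -1.578 t 46.7 -> delta [-0.0429, 0.2761, -0.0696] spin -2.2
```

Request:
move_arm(motion=[{"delta_pos": [-0.015,0.02,-0.03],"spin": -1},{"delta_pos": [-0.03,0.05,-0.06],"spin": -2.2},{"delta_pos": [-0.043,0.1,-0.0695],"spin": -2.2},{"delta_pos": [-0.043,0.15,-0.0695],"spin": -2.2},{"delta_pos": [-0.043,0.195,-0.0695],"spin": -2.2}], gripper=0.07)

```text
time_s: 47.35
tcp_pos: [420.6, -255.2, 88.7]
tool_rot: [-1.57, -0.0, -1.541]
ft_force: [0.6, -1.4, -0.5]
opening: 70.2
```

Request:
move_arm(motion=[{"delta_pos": [0,0.03,0],"spin": 0},{"delta_pos": [0,0.055,0],"spin": 0},{"delta_pos": [0,0.073,0],"spin": 0},{"delta_pos": [0,0.08,0],"spin": 0},{"delta_pos": [0,0.08,0],"spin": 0}])

```text
time_s: 47.98
tcp_pos: [420.9, -255.3, 10.1]
tool_rot: [-1.571, 0.0, -1.542]
ft_force: [0.2, -0.1, -0.3]
opening: 70.1
```

Request:
move_arm(motion=[{"delta_pos": [0,0,0],"spin": 0},{"delta_pos": [0,0,0],"spin": 0},{"delta_pos": [0,0,0],"spin": 0},{"delta_pos": [0,0,0],"spin": 0},{"delta_pos": [0,0,0],"spin": 0}], gripper=0.02, newtons=50)

```text
time_s: 48.6
tcp_pos: [421.1, -255.6, 10.8]
tool_rot: [-1.57, -0.001, -1.543]
ft_force: [-1.9, 0.6, 10.4]
opening: 35.1
```

Request:
move_arm(motion=[{"delta_pos": [0,-0.025,0],"spin": 0},{"delta_pos": [0,-0.05,0],"spin": 0},{"delta_pos": [0,-0.08,0],"spin": 0},{"delta_pos": [0,-0.11,0],"spin": 0},{"delta_pos": [0,-0.12,0],"spin": 0}])

```text
time_s: 49.22
tcp_pos: [421.3, -255.8, 131.7]
tool_rot: [-1.569, -0.002, -1.543]
ft_force: [0.6, -0.2, -1.9]
opening: 35.2
```

Request:
move_arm(motion=[{"delta_pos": [0,0,0],"spin": 0}])

```text
time_s: 49.35
tcp_pos: [420.8, -255.6, 130.2]
tool_rot: [-1.57, -0.001, -1.543]
ft_force: [0.3, -0.5, -3.2]
opening: 35.0
```

```bash
python3 -c "
from h import *
print(bot.get_obs()['opening'])
step((577.3,-324.8,130),-1.70)"
```

```text
34.973764910299955
tcp [ 420.8 -255.6  130.2] yaw -1.543 t 49.4 -> delta [0.0735, 0.0004, 0.1545] spin 9.0
```

Request:
move_arm(motion=[{"delta_pos": [0.015,0,0.03],"spin": 2},{"delta_pos": [0.03,0,0.065],"spin": 4},{"delta_pos": [0.047,0,0.1],"spin": 6},{"delta_pos": [0.063,0,0.135],"spin": 8},{"delta_pos": [0.0735,0,0.1545],"spin": 9}])

```text
time_s: 49.98
tcp_pos: [578.2, -324.4, 127.7]
tool_rot: [-1.573, 0.001, -1.7]
ft_force: [-0.1, -0.1, -2.4]
opening: 35.1
```

Request:
move_arm(motion=[{"delta_pos": [0,0,0],"spin": 0},{"delta_pos": [0,0,0],"spin": 0}])

```text
time_s: 50.22
tcp_pos: [576.4, -323.9, 128.6]
tool_rot: [-1.573, 0.001, -1.699]
ft_force: [0.3, -0.4, -1.5]
opening: 35.4
```

```bash
python3 -c "
from h import *
im,C,o=shot('w15')
print(o['opening']); step((577.3,-324.8,72),-1.70)
cv2.imwrite('pics/w15b.png',im)"
```

```text
35.42553959387855
tcp [ 576.3 -324.   129. ] yaw -1.700 t 50.3 -> delta [0.0006, 0.057, 0.0012] spin 0.0
```

View pics/w15b.png

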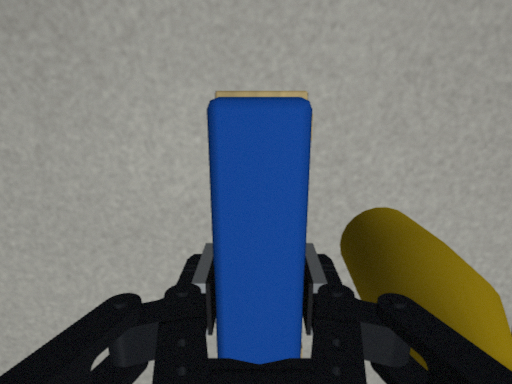

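Request:
move_arm(motion=[{"delta_pos": [0.0006,0.015,0.001],"spin": 0},{"delta_pos": [0.0006,0.03,0.001],"spin": 0},{"delta_pos": [0.0006,0.042,0.001],"spin": 0},{"delta_pos": [0.0006,0.05,0.001],"spin": 0},{"delta_pos": [0.0006,0.055,0.001],"spin": 0}])

```text
time_s: 50.9
tcp_pos: [578.1, -325.1, 74.4]
tool_rot: [-1.571, 0.0, -1.7]
ft_force: [0.9, 0.2, -1.7]
opening: 35.2
```

Request:
move_arm(motion=[{"delta_pos": [0,0.001,0],"spin": 0},{"delta_pos": [0,0.002,0],"spin": 0},{"delta_pos": [0,0.003,0],"spin": 0}])

```text
time_s: 51.28
tcp_pos: [578.3, -325.3, 72.3]
tool_rot: [-1.57, -0.0, -1.7]
ft_force: [0.3, -0.1, -2.2]
opening: 35.3
```

Request:
move_arm(motion=[{"delta_pos": [-0.0005,0.0008,-0.0008],"spin": 0},{"delta_pos": [-0.0005,0.0015,-0.0008],"spin": 0},{"delta_pos": [-0.0005,0.0022,-0.0008],"spin": 0},{"delta_pos": [-0.0005,0.0022,-0.0008],"spin": 0}])

```text
time_s: 51.78
tcp_pos: [577.4, -324.6, 70.9]
tool_rot: [-1.571, -0.001, -1.7]
ft_force: [-6.8, 2.8, 14.7]
opening: 35.3
```

Request:
move_arm(motion=[{"delta_pos": [0,-0.001,0],"spin": 0},{"delta_pos": [0,-0.001,0],"spin": 0},{"delta_pos": [0,-0.001,0],"spin": 0}], gripper=0.05)

```text
time_s: 52.15
tcp_pos: [577.5, -324.6, 70.7]
tool_rot: [-1.571, 0.0, -1.7]
ft_force: [0.9, 0.8, -0.1]
opening: 50.0
```

Request:
move_arm(motion=[{"delta_pos": [0,-0.015,0],"spin": 0},{"delta_pos": [0,-0.04,0],"spin": 0},{"delta_pos": [0,-0.08,0],"spin": 0},{"delta_pos": [0,-0.13,0],"spin": 0},{"delta_pos": [-0.02,-0.18,0],"spin": 0}])

```text
time_s: 52.78
tcp_pos: [579.5, -305.9, 253.3]
tool_rot: [-1.57, -0.0, -1.702]
ft_force: [0.3, 0.6, -0.1]
opening: 49.6
```

Request:
move_arm(motion=[{"delta_pos": [0,-0.03,-0.05],"spin": 0},{"delta_pos": [0,-0.05,-0.1],"spin": 0},{"delta_pos": [0,-0.05,-0.1],"spin": 0},{"delta_pos": [0,-0.05,-0.1],"spin": 0}])

```text
time_s: 53.28
tcp_pos: [481.1, -292.0, 301.7]
tool_rot: [-1.57, -0.001, -1.7]
ft_force: [0.6, 0.9, -0.1]
opening: 50.4
```

```bash
python3 - <<'E'
from h import *
im,C,o=shot('w16')
s=shot('scene1','scene')[0]
a=np.hstack([cv2.resize(im,(512,384)),s[120:350,150:438]][:1]); 
canvas=np.zeros((600,800,3),np.uint8)
canvas[:300,:400]=cv2.resize(im,(400,300)); canvas[300:,:]=cv2.resize(s[110:290,80:470],(800,300)); t=shot('top1','top')[0]; canvas[:300,400:]=cv2.resize(t[80:290,110:390],(400,300))
cv2.imwrite('pics/fin.png',canvas)
for c,st,m in blobs(im,(100,120,30),(130,255,255),300):
    w=np.array([cast(C,*p,100)[:2] for p in max(cv2.findContours(m.astype(np.uint8),0,1)[0],key=len).reshape(-1,2)],np.float32); print(cv2.minAreaRect(w))
for lab,q in(("top",t),("wrist? top0",cv2.imread('pics/top0.png'))):
    for c,st,m in blobs(q,(0,150,80),(4,255,255),8): print(lab,c,cast(cam("top"),c[0],c[1],75))
E
```

```text
((573.1588745117188, -337.72711181640625), (176.8135528564453, 38.240116119384766), 82.53436279296875)
top [187.7 151. ] [654.7 179.8  75. ]
wrist? top0 [187.4 152.4] [650.3 180.7  75. ]
```

View pics/fin.png

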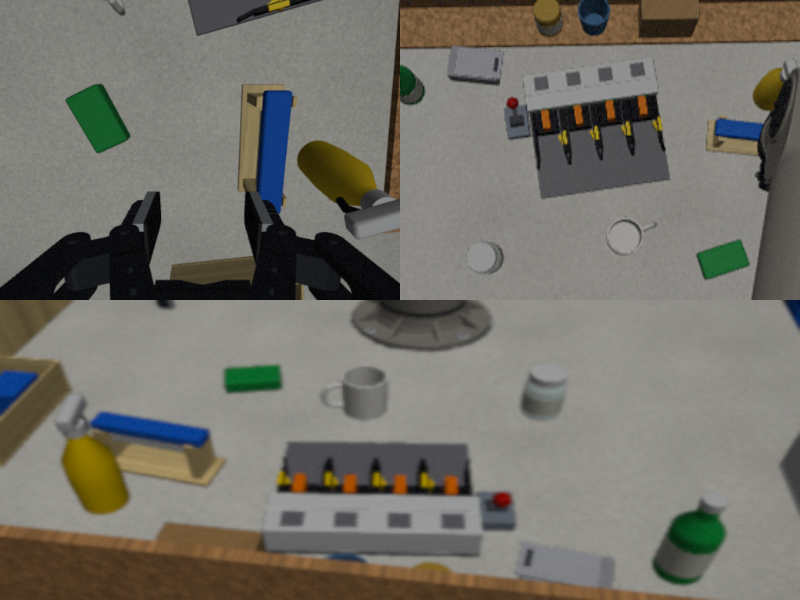

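```bash
python3 -c "
from workcell import bot
print(bot.job_done())"
```

```text
the job is handed in; nothing more can be done
None
```

The job is done and handed in at about 53 s of the 208 s limit. I pulled the lever to off, slid all four packs home, each into its own bay, and pushed the lever back to on. The brush now lies on its rest, bristles down.

**Packs:** each was pushed to its end stop with 12–25 N along the bay. The last wrist view before the lever went on shows all four yellow catches sprung in behind the packs.

**Lever:** it met its off stop at about 15 N and its on stop at about 13 N. In the final top view the knob is within 5 mm of where it started. A red-mask check in the wrist image just after switching on found nothing, so I relied on that top view.

**Brush:** measured at (573, -338) mm with yaw about -0.13 rad, against the rest at (575, -340) mm and -0.129 rad. The closing pictures show it lying across both posts. They also show nothing else out of place and the gripper clear of everything.

**Irregularity:** lowering the first pack, I set its tail on the front edge of the station plate, which gave a brief wrist force of 71 N, under the 120 N limit. I set the other three down further in, and none repeated it.

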